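# Pin the feeder gate shut and load the hopper

## Task

Get the parts feeder ready: push its slide gate fully shut, then take the pin from the wooden stand and pass it down through both ears and the eye of the gate until its collar sits on the upper ear. Only then collect the loose white ceramic resistors from the bench into the feeder's hinged loading tray, and when every one lies in the tray, lift the tray by its handle so that they all slide into the hopper, and lower the tray back down flat. Do not disturb the coil bobbin, the panel meter or the finned heat sink.

Things in the scene. Friction and masses are not known exactly. Their poses are not given: they have to be found in the camera images.
- feeder: The parts feeder, one fixed aluminium and grey-steel machine. Origin: on the bench under the hopper's centre. Its -x side is the front with the gate and ears, its +y side carries the loading tray. The hopper's front wall (outer face 90 mm in front of the origin) rises to 121 mm above the bench, the wall on the tray side to 113 mm, the back and -y walls to 171 mm.
- hopper_floor (a point): Centre of the hopper's inner floor, 72 mm above the bench. Axes as the feeder. The hopper is open-topped, inside 172 mm (x) by 152 mm (y).
- ear_hole (a point): Centre of the hole at the upper ear's top face, 120 mm in front (-x) of the hopper's centre. Two ears, level steel plates 44 x 44 x 8 mm with upright 18 mm holes, lie one above the other (68 to 76 and 46 to 54 mm above the bench; free below). The gate's tab (8 mm thick) runs between; its 18 mm eye lines up only when the gate is fully shut. Axes as the feeder.
- gate (a joint): Slide gate under the hopper: 0 = fully shut against its stop (eye in line with the ears), positive = pulled out to the front (feeder -x), m; at most 0.05. It stays where it is left; about 2 N of friction.
- gate_knob (a point): Middle of the upright black round knob on the gate's front end: 20 mm diameter, 40 mm tall, from 65 to 105 mm above the bench. It stands 50 mm in front of the gate's eye and moves with the gate; to shut it push the knob in feeder +x. Axes as the feeder.
- pin_head (a point): Centre of the round grip of the loose steel pin: 24 mm diameter, 30 mm tall (its top is 16 mm above this point, the collar's underside 19 mm below it). The collar is 32 mm across and 5 mm thick. Own z runs along the pin from tip to head. It starts standing upright in the wooden stand. Mass about 0.12 kg.
- pin_tip (a point): Lower end of the pin on its axis. The shank is 14 mm in diameter and 50 mm long below the collar, its last 12 mm tapered to 7 mm. 69 mm below pin_head.
- pin_stand: Fixed dark red-brown wooden block, 70 x 70 mm and 60 mm tall (with a 100 x 85 mm foot), with an upright 18 mm hole in which the pin is parked, collar on the block's top. Origin: centre of its underside.
- tray (a joint): Hinge of the loading tray, rad: 0 = lying flat on its rests, positive = handle end lifted, at most 1.05 (stop). The tray sinks back by its own weight, damped; lifting at the handle takes under 15 N. Held at about 1.0, the resistors slide out into the hopper.
- tray_floor (a point): Centre of the aluminium tray's dark inner floor (122 mm above the bench when flat). Inside 152 mm (x) x 184 mm (y); side and end walls 28 mm high, 4 mm thick; open towards the hopper (-y). Axes: the feeder's when flat; turns with the tray. The hinge line, parallel to x, lies 90 mm towards -y of this point and 8 mm below it.
- tray_handle (a point): Middle of the tray's handle, a round black bar of 14 mm diameter along x, 90 mm free between two stays, 45 mm out from the tray's +y end wall, 134 mm above the bench when flat; free space around. Turns with the tray about the hinge line, which lies 230 mm towards -y and 20 mm below it in the tray's own axes.
- resistor1_mid (a point): Centre of a loose white ceramic power resistor: a block 62 x 22 x 22 mm along its own x, with thin steel lugs at the ends (70 mm over all). About 0.07 kg. Three or four of resistor1..4 are present; all alike; they start lying on the bench.
- resistor2_mid (a point): Centre of a loose white ceramic power resistor: a block 62 x 22 x 22 mm along its own x, with thin steel lugs at the ends (70 mm over all). About 0.07 kg. Three or four of resistor1..4 are present; all alike; they start lying on the bench.
- resistor3_mid (a point): Centre of a loose white ceramic power resistor: a block 62 x 22 x 22 mm along its own x, with thin steel lugs at the ends (70 mm over all). About 0.07 kg. Three or four of resistor1..4 are present; all alike; they start lying on the bench.
- resistor4_mid (a point): Centre of a loose white ceramic power resistor: a block 62 x 22 x 22 mm along its own x, with thin steel lugs at the ends (70 mm over all). About 0.07 kg. Three or four of resistor1..4 are present; all alike; they start lying on the bench.
- resistor1: Body of resistor1, same axes; origin at the centre of its underside as it starts.
- resistor2: Body of resistor2, same axes; origin at the centre of its underside as it starts.
- resistor3: Body of resistor3, same axes; origin at the centre of its underside as it starts.
- resistor4: Body of resistor4, same axes; origin at the centre of its underside as it starts.
- bobbin: Bystander: copper coil on a white bobbin, 60 mm diameter, 44 mm tall; origin at the centre of its underside.
- meter: Bystander: white panel meter, 50 x 100 x 85 mm tall; origin at the centre of its underside.
- heatsink: Bystander: finned aluminium heat sink 70 x 100 x 48 mm tall; origin at the centre of its underside.

How it is judged:
On the way, in this order (a step that is already met when the one before it is completed fails the run):
1. the gate is fully shut (value of joint gate below 0.004 m), for 0.2 s.
2. the pin is home through both ears and the gate's eye, gate shut (value of joint gate below 0.004 m and z of pin_tip in the frame of ear_hole below -0.044 m and horizontal distance between each of pin_head, pin_tip and ear_hole below 0.007 m and angle between pin_head's own z axis and vertical below 0.12 rad), for 0.2 s.
3. every resistor lies in the loading tray, the tray flat (x of resistor1_mid in the frame of tray_floor between -0.08 and 0.08 m and y of resistor1_mid in the frame of tray_floor between -0.1 and 0.1 m and z of resistor1_mid in the frame of tray_floor between 0 and 0.045 m and x of resistor2_mid in the frame of tray_floor between -0.08 and 0.08 m and y of resistor2_mid in the frame of tray_floor between -0.1 and 0.1 m and z of resistor2_mid in the frame of tray_floor between 0 and 0.045 m and x of resistor3_mid in the frame of tray_floor between -0.08 and 0.08 m and y of resistor3_mid in the frame of tray_floor between -0.1 and 0.1 m and z of resistor3_mid in the frame of tray_floor between 0 and 0.045 m and x of resistor4_mid in the frame of tray_floor between -0.08 and 0.08 m and y of resistor4_mid in the frame of tray_floor between -0.1 and 0.1 m and z of resistor4_mid in the frame of tray_floor between 0 and 0.045 m and value of joint tray below 0.08 rad), for 0.2 s.
4. the tray is tipped and every resistor is in the hopper (x of resistor1_mid in the frame of hopper_floor between -0.086 and 0.086 m and y of resistor1_mid in the frame of hopper_floor between -0.077 and 0.077 m and z of resistor1_mid in the frame of hopper_floor between 0 and 0.06 m and x of resistor2_mid in the frame of hopper_floor between -0.086 and 0.086 m and y of resistor2_mid in the frame of hopper_floor between -0.077 and 0.077 m and z of resistor2_mid in the frame of hopper_floor between 0 and 0.06 m and x of resistor3_mid in the frame of hopper_floor between -0.086 and 0.086 m and y of resistor3_mid in the frame of hopper_floor between -0.077 and 0.077 m and z of resistor3_mid in the frame of hopper_floor between 0 and 0.06 m and x of resistor4_mid in the frame of hopper_floor between -0.086 and 0.086 m and y of resistor4_mid in the frame of hopper_floor between -0.077 and 0.077 m and z of resistor4_mid in the frame of hopper_floor between 0 and 0.06 m and value of joint tray above 0.3 rad), for 0.1 s.
At the end, for the whole second after the job is handed in: The gate is shut (within 4 mm), the pin stands home through both ears and the eye (collar within 6 mm of the upper ear), every resistor lies at rest inside the hopper, and the tray is back down flat (within 0.06 rad) (all of step 2 and x of resistor1_mid in the frame of hopper_floor between -0.086 and 0.086 m and y of resistor1_mid in the frame of hopper_floor between -0.077 and 0.077 m and z of resistor1_mid in the frame of hopper_floor between 0 and 0.06 m and x of resistor2_mid in the frame of hopper_floor between -0.086 and 0.086 m and y of resistor2_mid in the frame of hopper_floor between -0.077 and 0.077 m and z of resistor2_mid in the frame of hopper_floor between 0 and 0.06 m and x of resistor3_mid in the frame of hopper_floor between -0.086 and 0.086 m and y of resistor3_mid in the frame of hopper_floor between -0.077 and 0.077 m and z of resistor3_mid in the frame of hopper_floor between 0 and 0.06 m and x of resistor4_mid in the frame of hopper_floor between -0.086 and 0.086 m and y of resistor4_mid in the frame of hopper_floor between -0.077 and 0.077 m and z of resistor4_mid in the frame of hopper_floor between 0 and 0.06 m and linear speed of each of resistor1, resistor2, resistor3, resistor4 below 0.03 m/s and value of joint tray below 0.06 rad); the robot touches nothing.
It fails at once if the coil bobbin is disturbed (moved over 30 mm) (distance of bobbin from where it was at the start of the episode above 0.03 m).
It fails at once if the panel meter is disturbed (moved over 30 mm) (distance of meter from where it was at the start of the episode above 0.03 m).
It fails at once if the heat sink is disturbed (moved over 30 mm) (distance of heatsink from where it was at the start of the episode above 0.03 m).
Of resistor1, resistor2, resistor3, resistor4 only 3 to 4 are there at a start; the rules pass over those that are not, and their reading is None.
At some moment in a run one of resistor1, resistor2, resistor3, resistor4 may be knocked a few centimetres aside while the robot is not near it.
It also fails if it takes over 192 s, if anything falls off the work surface, if the arm or the gripper's body presses on something with over 40 N, if the wrist force passes 120 N, or if a joint passes its speed limit or range.

## Robot

A 6-joint arm with a two-finger parallel gripper is mounted at the origin on the work surface. World frame = base frame: x ahead of the robot, y to its left, z up, the work surface at z = 0. Lengths are in m, angles in rad, forces in N, time in s.
With the tool pointing down it reaches from about 0.35 to 0.975 m from the base axis. Payload 4.9 kg.
Tool frame: the origin (TCP) lies on the mounting face of the last link; the fingertips stand 173 mm ahead of it and the grasp point (between the pads) lies ahead of it (robot.grip_depth is the x of the grasp point in the tool frame, in m); x points along the fingers, z is the direction in which the jaws open and shut, and the axes are right-handed (so a half turn about x gives the same grasp; the last joint's range is limited). The gripper opens to 85 mm and grips with 20 to 120 N. Pads are 22 mm wide; open, the fingers measure 114 mm over their backs; the gripper's body (76 mm by 85 mm) begins 54 mm behind the grasp point. The pads swing forward as they close: fully open they stand 13 mm farther back than shut.
Start: joints at [-1.418, 0.053, 1.613, -0, 1.476, -0.119], TCP at [0.168, -0.602, 0.405] pointing down, gripper open.
Joint ranges: [-3.01, 3.01], [-1.01, 2.22], [0.06, 2.58], [-1.02, 4.17], [0.09, 2.62], [-3.14, 3.14]. Speed limits (rad/s): [2.57, 2.57, 3.14, 3.14, 3.14, 3.14].

## Interface

Orientations are given as a unit quaternion [x, y, z, w].
In Python, from plant import robot gives the robot as it stands.
- The arm moves only by the tool send_rows, never from a script. Its argument "steps" is a list of rows, each a list of 3 entries, a list of its own where there are three numbers: the turn, a rotation vector about the tool's x, y, z in rad, then the shift along the tool's x, y, z in cm, then the gripper command: -1 is shut, 1 is fully open, values between are in proportion. A call has 1 to 12 rows; each row is the pose to reach, as a shift and turn from the pose commanded when the call began, along the tool's axes at that moment; what a row does not reach only later rows make up. A row lasts 1/10 s, in which the tool goes at most 50 mm and 8.59 degrees, less where a joint would pass 70% of its speed; a pose out of reach is approached as far as the arm can. A call with a gripper value outside its range is refused whole. The fingers move at their own pace and stop on an object; "grip_force" is the grip in N (left out, the last holds). Time passes only in rows, so rows that repeat a pose let the fingers close. It gives the time, the measured TCP pose, the force and the opening at its end, in the units of the state.
- robot.sense(): the state, without advancing time (a new reading comes with each control period).
- robot.get_image(name): name is "scene" or "top" or "wrist"; returns the picture (420x560x3 uint8, red, green, blue); there is no depth.
- robot.get_calibration(name): a dict with "vfov" (degrees; the focal length in pixels is half the picture's height over the tangent of half this angle, whatever the lens; pixels are square), "cx", "cy" (the principal point, pixels), "view" (4x4, takes a point from world to camera coordinates). Camera axes: x right, y down, z forward; pixel columns grow to the right and rows downward; lengths in m; the calibration is good to about 2 mm. A picture is of the moment at which its call begins: read the wrist's pose just before it. get_calibration takes no time and is no camera call; for the wrist camera it gives the pose at the moment of the call.
- robot.close_job(): hands the job in, once; it reports no verdict.
The state is a dict: "t": time; "q": joint angles; "joint_velocities": joint speeds; "joint_torque": joint torques, N m; "ee_pos": TCP position; "ee_rot": TCP orientation; "ft_force": force on the tool from outside, world axes, zero at the start; "ft_torque": the same for the moment, N m; "grip_width": opening from 0.0 (shut) to 1.0 (fully open).
Only numpy, scipy, OpenCV 4.12 (cv2) and the standard library are available. Lean on these libraries where they do the work, as an engineer would, in place of code of your own. Each camera call takes 0.05 s, during which the arm holds its last target.

## Working session

There is one attempt and no reset: what is moved stays moved. The work goes in short steps, Python scripts to look and compute and a tool call to move; the robot and the scene stay as the last step left them, time stands still between calls to the robot, and variables do not carry over. Pictures are saved under pics/ and viewed, and the job is handed in when it is done.

Besides the shell and the picture viewer there is one more tool, called after ">>>" by a JSON object that holds its "api" and its "payload", one argument or row to a line. send_rows: Moves the arm, as the interface text tells. Its arguments: {"type":"object","properties":{"steps":{"type":"array","items":{"type":"array"}},"grip_force":{"type":"number"}},"required":["steps"]}

```bash
ls; mkdir -p pics
python3 - <<'E'
from plant import robot
import cv2
print(robot.sense()); print(robot.grip_depth)
for n in ["scene","top","wrist"]:
    c=robot.get_calibration(n); print(n,c)
    cv2.imwrite(f"pics/{n}0.png",robot.get_image(n)[:,:,::-1])
E
```

```text
pics
{'t': 0.0, 'q': array([-1.41800032e+00,  5.33505886e-02,  1.61430749e+00, -3.78066731e-06,
        1.47599486e+00, -1.19005635e-01]), 'joint_velocities': array([ 1.38933620e-03, -1.25244989e-03,  1.23097660e-05, -7.02867922e-05,
        3.05051052e-04, -1.02721483e-03]), 'joint_torque': array([ 9.18160440e-04, -3.93683410e+01, -3.70174026e+01, -3.44750208e-05,
        7.13213172e-03,  8.12741490e-06]), 'ee_pos': array([ 0.16774693, -0.60178498,  0.40345848]), 'ee_rot': array([ 0.42815341,  0.56365569, -0.42714274,  0.56260644]), 'ft_force': array([ 0.7538601 , -0.30305792,  0.35236493]), 'ft_torque': array([-0.00152831,  0.03676842, -0.01341679]), 'grip_width': 1.003526020622292}
0.1547
scene {'vfov': 53.82330790268219, 'cx': 277.818715520425, 'cy': 211.90948231633112, 'view': array([[-0.39524028,  0.91848154, -0.0132956 ,  0.20128275],
       [ 0.70019515,  0.29187565, -0.65156378, -0.3477564 ],
       [-0.59456865, -0.26683377, -0.75847733,  1.54962272],
       [ 0.        ,  0.        ,  0.        ,  1.        ]])}
top {'vfov': 54.727480124690956, 'cx': 282.7716063796068, 'cy': 207.77669832013325, 'view': array([[ 0.01099229, -0.99983117, -0.01472432,  0.0414954 ],
       [-0.99632616, -0.00970067, -0.08508864,  0.59131831],
       [ 0.08493144,  0.01560555, -0.99626458,  1.03865171],
       [ 0.        ,  0.        ,  0.        ,  1.        ]])}
wrist {'vfov': 58.87080080985751, 'cx': 274.6856246555738, 'cy': 207.85379488891562, 'view': array([[ 0.26808584, -0.96339368, -0.00161156, -0.62422657],
       [-0.92210244, -0.2570794 ,  0.2892011 , -0.03743284],
       [-0.27902881, -0.07604469, -0.95726701,  0.37907581],
       [ 0.        ,  0.        ,  0.        ,  1.        ]])}
```

View pics/top0.png

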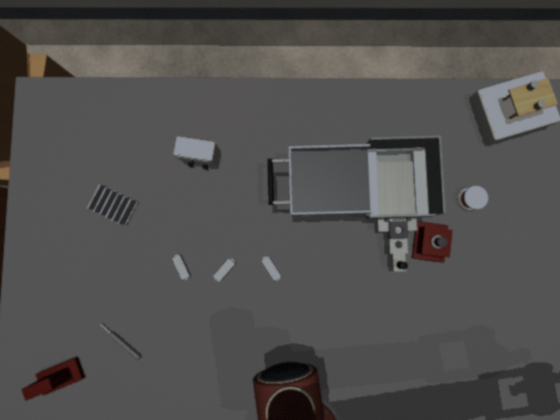

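View pics/scene0.png

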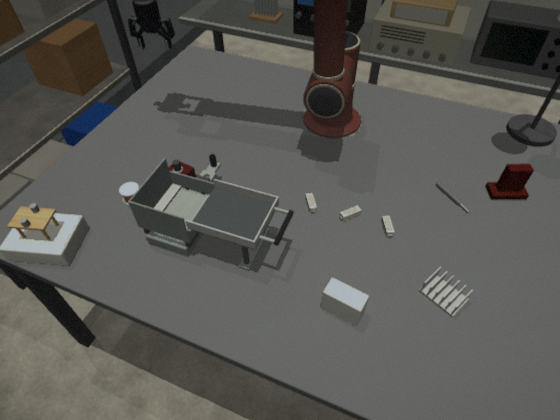

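View pics/wrist0.png

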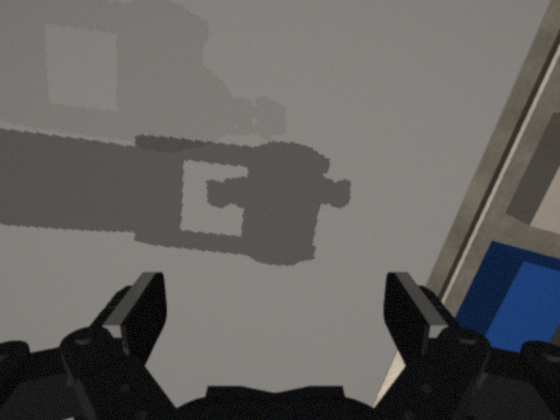

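```bash
cat > h.py <<'E'
import numpy as np, cv2
from plant import robot
from scipy.spatial.transform import Rotation as R
def cal(n):
    c=robot.get_calibration(n); f=210/np.tan(np.radians(c['vfov'])/2)
    return f,c['cx'],c['cy'],np.array(c['view'])
def unproj(n,u,v,z,C=None):
    f,cx,cy,V=C or cal(n); Rm=V[:3,:3];t=V[:3,3]
    o=-Rm.T@t; d=Rm.T@np.array([(u-cx)/f,(v-cy)/f,1])
    return o+d*(z-o[2])/d[2]
def proj(n,p,C=None):
    f,cx,cy,V=C or cal(n); q=V[:3,:3]@np.asarray(p)+V[:3,3]
    return np.array([cx+f*q[0]/q[2],cy+f*q[1]/q[2]])
def tri(obs):  # [(C,u,v)]
    A=[];b=[]
    for (f,cx,cy,V),u,v in obs:
        x=(u-cx)/f;y=(v-cy)/f
        for r,s in ((0,x),(1,y)):
            A.append(V[r,:3]-s*V[2,:3]); b.append(s*V[2,3]-V[r,3])
    return np.linalg.lstsq(np.array(A),np.array(b),rcond=None)[0]
def crop(img,x0,y0,x1,y1,k,name):
    cv2.imwrite(name,cv2.resize(img[y0:y1,x0:x1][:,:,::-1],None,fx=k,fy=k,interpolation=cv2.INTER_CUBIC))
E
python3 - <<'E'
from h import *
img=cv2.imread('pics/top0.png')[:,:,::-1]
crop(img,260,130,460,280,4,'pics/t1.png'); crop(img,160,240,300,290,5,'pics/t2.png')
img=cv2.imread('pics/scene0.png')[:,:,::-1]
crop(img,110,140,300,260,4,'pics/s1.png')
E
```

```text
(no output)
```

View pics/t1.png

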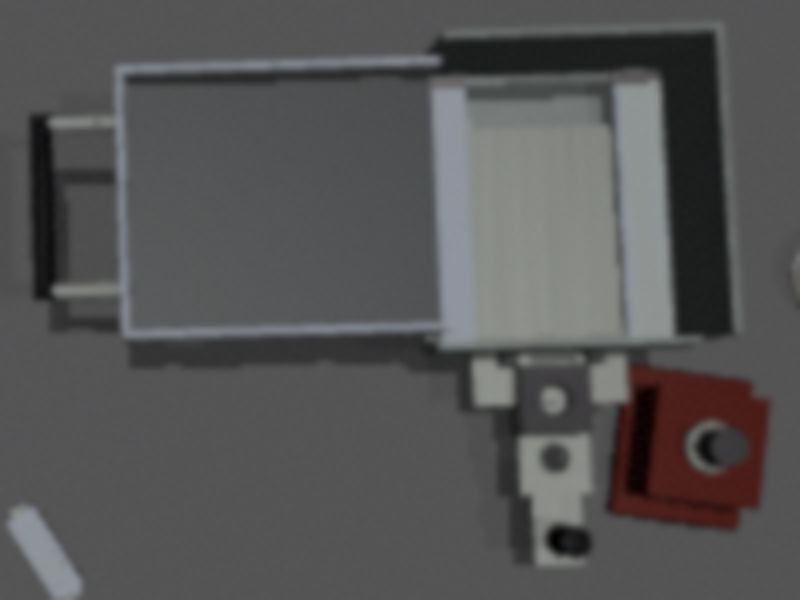

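View pics/t2.png

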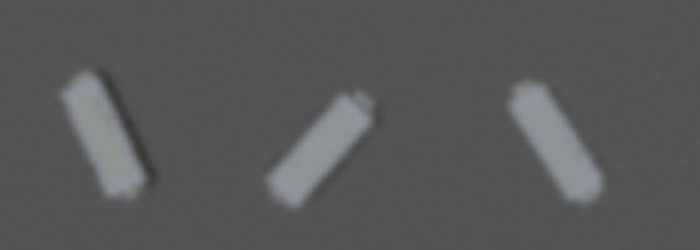

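View pics/s1.png

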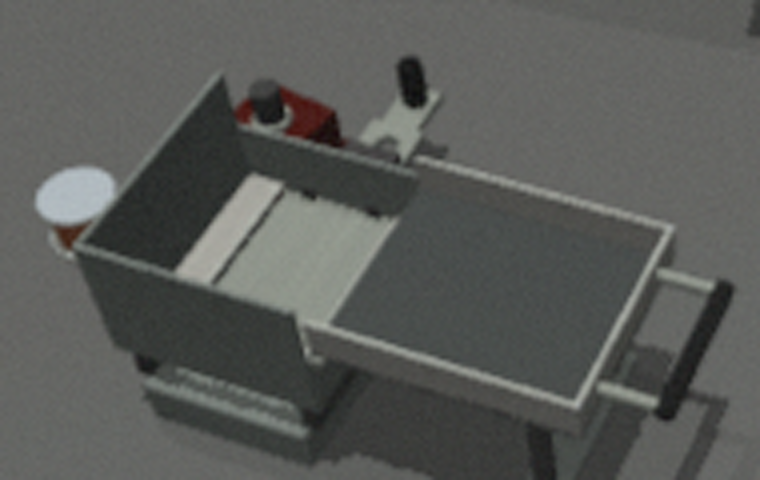

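```bash
cat > fit.py <<'E'
from h import *
from scipy.optimize import least_squares
C=cal('top');S=cal('scene')
# (cam,feeder xyz w/ tray flag,px)
T=lambda u,v:(260+u/4,130+v/4)
Sc=lambda u,v:(110+u/4,140+v/4)
obs=[('top',(-.12,0,.076),0,T(554,400)),
('top',(.08,.096,.150),1,T(116,66)),('top',(-.08,.096,.150),1,T(124,337)),
('top',(.05,.140,.134),1,T(41,115)),('top',(-.05,.140,.134),1,T(44,298)),
('top',(.09,-.08,.171),0,T(722,25)),
('scene',(-.08,.096,.150),1,Sc(672,227)),('scene',(.08,.096,.150),1,Sc(580,408)),
('scene',(.09,-.08,.171),0,Sc(80,245)),('scene',(-.09,-.08,.171),0,Sc(222,73)),
]
def w(p,P,f): 
    c,s=np.cos(p[2]),np.sin(p[2]); x,y,z=P; y=y+(p[3] if f else 0)
    return np.array([p[0]+c*x-s*y,p[1]+s*x+c*y,z])
def res(p): return np.concatenate([proj(n,w(p,P,f),C if n=='top' else S)-px for n,P,f,px in obs])
r=least_squares(res,[.6,-.25,0,.18],loss='soft_l1')
print(r.x,np.degrees(r.x[2])); print(res(r.x).reshape(-1,2).round(2))
p=r.x
print('earhole',w(p,(-.12,0,.076),0),'tray_c',w(p,(0,0,.122),1),'handle',w(p,(0,.140,.134),1))
for nm,px,z in [('eye',T(555,460),.065),('knobtop',T(577,540),.105),('pinhead top',T(731,447),.060+.005+.03),('collar',T(713,446),.065)]:
    q=unproj('top',*px,z,C); c,s=np.cos(p[2]),np.sin(p[2]); d=q[:2]-p[:2]
    print(nm,q.round(4),'feeder',c*d[0]+s*d[1],-s*d[0]+c*d[1])
for nm,px,z in [('knobtop s',Sc(408,62),.105),('pinhead top s',Sc(264,86),.095)]:
    print(nm,unproj('scene',*px,z,S))
print('pin tri',tri([(C,*T(731,447)),(S,*Sc(264,86))]),'knob tri',tri([(C,*T(577,540)),(S,*Sc(408,62))]))
for nm,a,b in [('r1',(80,78),(132,194)),('r2',(360,98),(283,196)),('r3',(522,88),(588,195))]:
    A=unproj('top',160+a[0]/5,240+a[1]/5,.022,C);B=unproj('top',160+b[0]/5,240+b[1]/5,.022,C)
    print(nm,((A+B)/2).round(4),np.degrees(np.arctan2(*(B-A)[:2][::-1])),np.linalg.norm(A-B))
for nm,px,z in [('heatsink',(113,205),.048),('meter',(195,149),.085),('bobbin',(475,198),.044)]:
    print(nm,unproj('top',*px,z,C).round(3))
E
python3 fit.py
```

```text
[ 0.65401047 -0.23509219  0.03382971  0.16997325] 1.938299557973073
[[-0.47  0.01]
 [-0.33 -0.18]
 [-0.66  0.15]
 [ 0.23  2.04]
 [ 0.34 -1.88]
 [-0.5  -0.33]
 [ 0.46 -0.62]
 [-0.67 -0.23]
 [-1.65 -0.05]
 [-0.04 -1.31]]
earhole [ 0.53407913 -0.23915098  0.076     ] tray_c [ 0.64826142 -0.0652162   0.122     ] handle [0.64352617 0.0747037  0.134     ]
eye [ 0.4971 -0.2434  0.065 ] feeder -0.15709370464349517 -0.002985398575581618
knobtop [ 0.4498 -0.2451  0.105 ] feeder -0.20439208751099466 -0.0030758111543228977
pinhead top [ 0.5062 -0.3414  0.095 ] feeder -0.15130921204958583 -0.10128745925838861
collar [ 0.5069 -0.3416  0.065 ] feeder -0.1506415473283141 -0.10144747757349304
knobtop s [ 0.44914956 -0.24398368  0.105     ]
pinhead top s [ 0.50607965 -0.33955649  0.095     ]
pin tri [ 0.50583033 -0.3408234   0.09456782] knob tri [ 0.44958839 -0.2444098   0.10532804]
r1 [0.4331 0.311  0.022 ] -153.93774083918916 0.06639284463530293
r2 [0.4287 0.1981 0.022 ] 142.6082356598329 0.06421772189982626
r3 [0.433  0.0766 0.022 ] -147.34090633713643 0.06498663927190913
heatsink [0.592 0.486 0.048]
meter [0.732 0.269 0.085]
bobbin [ 0.619 -0.445  0.044]
```

```bash
cat >> h.py <<'E'
GD=robot.grip_depth
def ori(yaw,tilt=None):  # jaw direction at yaw (rad) in xy plane; tool x down
    x=np.array([0,0,-1.]); z=np.array([np.cos(yaw),np.sin(yaw),0]); y=np.cross(z,x)
    return R.from_matrix(np.column_stack([x,y,z]))
def cur():
    s=robot.sense(); r=R.from_quat(s['ee_rot']); p=s['ee_pos']; return s,r,p,p+r.apply([GD,0,0])
def plan(g,yaw,Rt=None):
    s,r,p,gp=cur()
    if Rt is None:
        c=[ori(yaw),ori(yaw+np.pi)]; Rt=min(c,key=lambda o:(r.inv()*o).magnitude())
    T=np.asarray(g)-Rt.apply([GD,0,0])
    rv=(r.inv()*Rt).as_rotvec(); sh=r.inv().apply(T-p)*100
    n=max(np.linalg.norm(sh)/5,np.degrees(np.linalg.norm(rv))/8.59)
    print('row:',rv.round(4).tolist(),sh.round(2).tolist(),'rows>=%.1f'%n)
def st():
    s,r,p,gp=cur(); z=r.as_matrix()[:,2]; x=r.as_matrix()[:,0]
    print('t %.2f'%s['t'],'grasp',gp.round(4),'jawyaw %.1f'%np.degrees(np.arctan2(z[1],z[0])),'x',x.round(3),'F',s['ft_force'].round(1),'w %.3f'%s['grip_width'],'q',s['q'].round(2))
E
python3 - <<'E'
from h import *
st(); plan([0.4495,-.2445,.19],np.radians(91.9))
E
```

```text
t 0.15 grasp [ 0.1677 -0.6016  0.249 ] jawyaw -74.4 x [-0.     0.002 -1.   ] F [-0.1 -0.3 -0.4] w 1.004 q [-1.42  0.05  1.61  0.    1.48 -0.12]
row: [0.2387, -0.0016, -0.0] [5.95, 36.73, -26.85] rows>=9.2
```

>>> {"api": "send_rows", "payload": {
  "steps": [
    [[0.2387,0,0],[5.95,36.73,-26.85],0.2],
    [[0.2387,0,0],[5.95,36.73,-26.85],0.2],
    [[0.2387,0,0],[5.95,36.73,-26.85],0.2],
    [[0.2387,0,0],[5.95,36.73,-26.85],0.2],
    [[0.2387,0,0],[5.95,36.73,-26.85],0.2],
    [[0.2387,0,0],[5.95,36.73,-26.85],0.2],
    [[0.2387,0,0],[5.95,36.73,-26.85],0.2],
    [[0.2387,0,0],[5.95,36.73,-26.85],0.2],
    [[0.2387,0,0],[5.95,36.73,-26.85],0.2],
    [[0.2387,0,0],[5.95,36.73,-26.85],0.2],
    [[0.2387,0,0],[5.95,36.73,-26.85],0.2],
    [[0.2387,0,0],[5.95,36.73,-26.85],0.2]
  ]
}}

```text
t: 1.35
ee_pos: [0.4492, -0.2454, 0.3452]
ee_rot: [0.491, 0.508, -0.492, 0.508]
ft_force: [-0.1, -0.5, 0.7]
grip_width: 0.598
```

Run:
```python
from h import *
st(); plan([0.4495,-.2445,.095],np.radians(91.9))
cv2.imwrite("pics/w1.png",robot.get_image("wrist")[:,:,::-1])
print(proj('wrist',[.4495,-.2445,.105]),proj('wrist',[.53408,-.23915,.076]),proj('wrist',[.506,-.341,.095]))
```

```text
t 1.35 grasp [ 0.4491 -0.2454  0.1905] jawyaw -88.1 x [-0. -0. -1.] F [-0.1 -0.5  0.7] w 0.598 q [-0.65 -0.18  1.93 -0.    1.39  0.89]
row: [-0.0004, 0.0004, 0.0005] [9.55, 0.04, -0.09] rows>=1.9
[271.86807166 223.35719118] [267.39495533  75.06150845] [441.14823503 130.51010924]
```

View pics/w1.png

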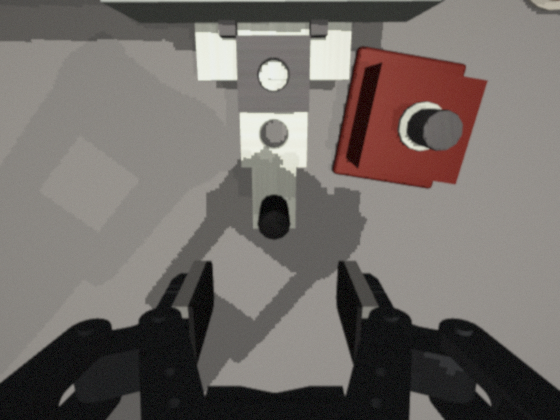

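Run:
```python
from h import *
for u,v,z in [(273,74,.076),(274,131,.065),(274.5,223,.105),(441,130,.095)]: print(unproj('wrist',u,v,z).round(4))
```

```text
[ 0.5348 -0.2425  0.076 ]
[ 0.5    -0.2442  0.065 ]
[ 0.4498 -0.2461  0.105 ]
[ 0.5063 -0.3409  0.095 ]
```

>>> {"api": "send_rows", "payload": {
  "steps": [
    [[0,0,0],[5,0,0],0.2],
    [[0,0,0],[9.6,0.05,0],0.2],
    [[0,0,0],[9.6,0.05,0],0.2],
    [[0,0,0],[9.6,0.05,0],-1],
    [[0,0,0],[9.6,0.05,0],-1],
    [[0,0,0],[9.6,0.05,0],-1],
    [[0,0,0],[9.6,0.05,0],-1],
    [[0,0,0],[9.6,0.05,0],-1]
  ],
  "grip_force": 25
}}

```text
t: 2.2
ee_pos: [0.4508, -0.2449, 0.2524]
ee_rot: [0.493, 0.507, -0.491, 0.509]
ft_force: [-1.5, 5.0, 3.1]
grip_width: 0.22
```

Run:
```python
from h import *
st()
cv2.imwrite("pics/w2.png",robot.get_image("wrist")[:,:,::-1])
```

```text
t 2.20 grasp [ 0.4513 -0.2448  0.0977] jawyaw -88.1 x [ 0.003  0.    -1.   ] F [-1.5  5.   3.1] w 0.220 q [-0.64 -0.07  2.    0.    1.21  0.89]
```

View pics/w2.png

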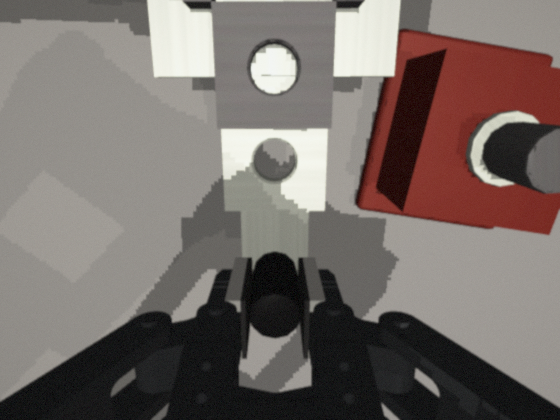

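>>> {"api": "send_rows", "payload": {
  "steps": [
    [[0,0,0],[0,1,0],-1],
    [[0,0,0],[0,2,0],-1],
    [[0,0,0],[0,3,0],-1],
    [[0,0,0],[0,3.5,0],-1],
    [[0,0,0],[0,3.7,0],-1],
    [[0,0,0],[0,3.7,0],-1]
  ]
}}

```text
t: 2.85
ee_pos: [0.4876, -0.2436, 0.2524]
ee_rot: [0.492, 0.508, -0.491, 0.508]
ft_force: [-4.1, 4.3, 5.7]
grip_width: 0.222
```

Run:
```python
from h import *
st()
cv2.imwrite("pics/w3.png",robot.get_image("wrist")[:,:,::-1])
```

```text
t 2.85 grasp [ 0.4876 -0.2435  0.0977] jawyaw -88.1 x [ 0.  0. -1.] F [-4.1  4.3  5.7] w 0.222 q [-0.6   0.01  1.92  0.    1.21  0.94]
```

View pics/w3.png

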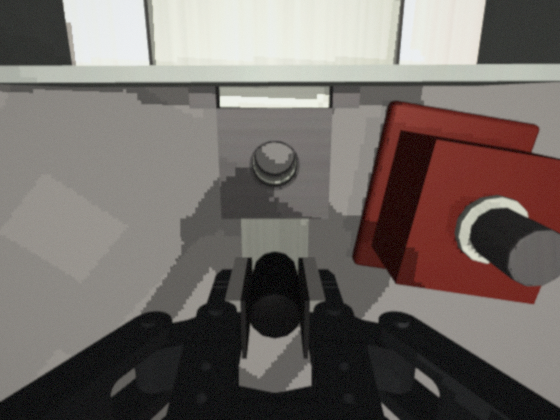

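>>> {"api": "send_rows", "payload": {
  "steps": [
    [[0,0,0],[0,0.2,0],-1],
    [[0,0,0],[0,0.4,0],-1],
    [[0,0,0],[0,0.4,0],-1]
  ]
}}

```text
t: 3.2
ee_pos: [0.4896, -0.2436, 0.2521]
ee_rot: [0.489, 0.511, -0.493, 0.506]
ft_force: [-18.3, 4.5, 13.3]
grip_width: 0.223
```

Run:
```python
from h import *
st()
im=robot.get_image("wrist")
crop(im,200,80,350,260,4,"pics/w4.png")
print(unproj('wrist',274.5,162,.076))
```

```text
t 3.20 grasp [ 0.4882 -0.2434  0.0974] jawyaw -88.1 x [-0.009  0.001 -1.   ] F [-18.3   4.5  13.3] w 0.223 q [-0.6   0.02  1.92 -0.    1.22  0.94]
[ 0.5365317  -0.24194403  0.076     ]
```

View pics/w4.png

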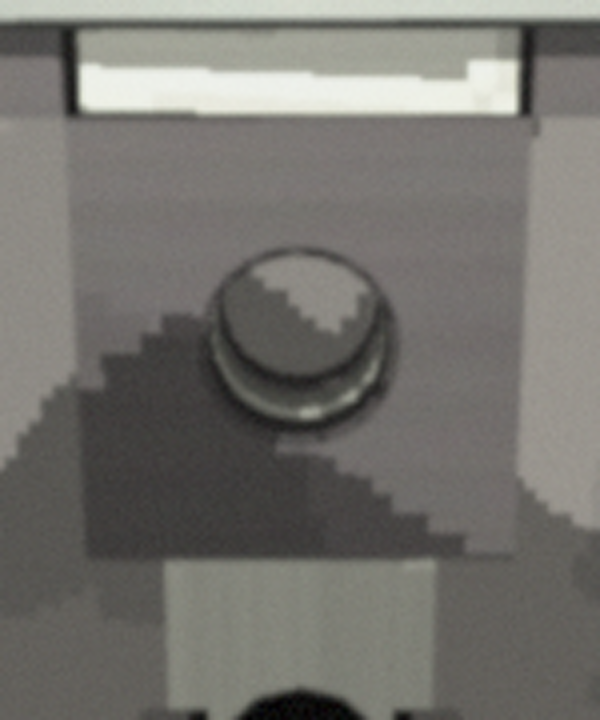

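>>> {"api": "send_rows", "payload": {
  "steps": [
    [[0,0,0],[0,-0.2,0],0.2],
    [[0,0,0],[0,-0.35,0],0.2],
    [[0,0,0],[0,-0.35,0],0.2],
    [[0,0,0],[0,-0.35,0],0.2],
    [[0,0,0],[-5,-0.35,0],0.2],
    [[0,0,0],[-9.5,-0.35,0],0.2],
    [[0,0,0],[-9.5,1,5],0.2],
    [[0,0,0],[-9.5,1.5,9.5],0.2],
    [[0,0,0],[-9.5,1.5,9.5],0.2],
    [[0,0,0],[-9.5,1.5,9.5],0.2]
  ]
}}

```text
t: 4.25
ee_pos: [0.5091, -0.3387, 0.3439]
ee_rot: [0.492, 0.508, -0.492, 0.508]
ft_force: [0.5, 0.3, -0.1]
grip_width: 0.601
```

Run:
```python
from h import *
st(); plan([.506,-.341,.190],np.radians(-88.1))
cv2.imwrite("pics/w5.png",robot.get_image("wrist")[:,:,::-1])
```

```text
t 4.25 grasp [ 0.5091 -0.3386  0.1892] jawyaw -88.2 x [-0.     0.001 -1.   ] F [ 0.5  0.3 -0.1] w 0.601 q [-0.71  0.07  1.7   0.    1.37  0.83]
row: [-0.0015, -0.0008, 0.0003] [-0.08, -0.32, 0.22] rows>=0.1
```

View pics/w5.png

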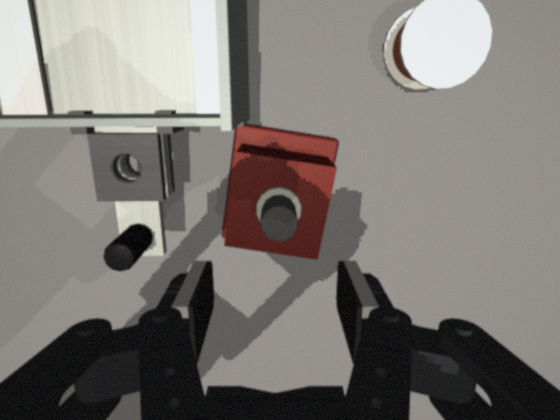

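Run:
```python
from h import *
im=cv2.imread("pics/w5.png")[:,:,::-1]
crop(im,80,120,330,260,3,"pics/w5c.png")
for u,v,z in [(279,223,.095),(128,166,.076)]: print(unproj('wrist',u,v,z).round(4))
```

```text
[ 0.5069 -0.3405  0.095 ]
[ 0.5359 -0.2425  0.076 ]
```

View pics/w5c.png

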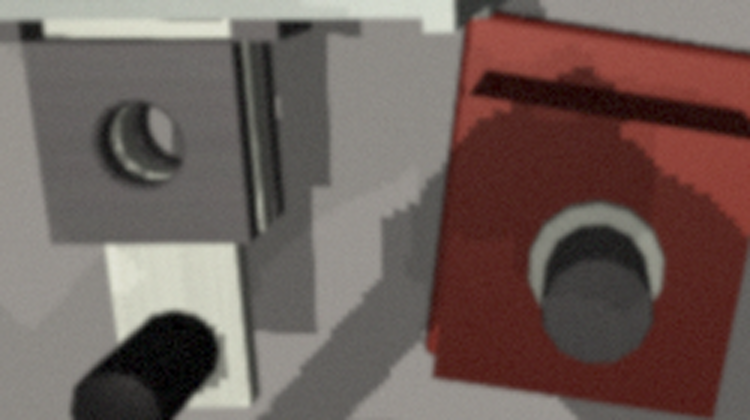

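>>> {"api": "send_rows", "payload": {
  "steps": [
    [[0,0,0],[3,-0.22,0.19],0.2],
    [[0,0,0],[6,-0.22,0.19],0.2],
    [[0,0,0],[8.5,-0.22,0.19],0.2],
    [[0,0,0],[10.1,-0.22,0.19],0.2],
    [[0,0,0],[10.1,-0.22,0.19],0.2],
    [[0,0,0],[10.1,-0.22,0.19],0.2]
  ]
}}

```text
t: 4.9
ee_pos: [0.5073, -0.3395, 0.2439]
ee_rot: [0.492, 0.508, -0.491, 0.509]
ft_force: [-0.2, -0.2, -0.4]
grip_width: 0.595
```

Run:
```python
from h import *
st()
```

```text
t 4.90 grasp [ 0.5074 -0.3395  0.0892] jawyaw -88.1 x [ 0. -0. -1.] F [-0.2 -0.2 -0.4] w 0.595 q [-0.71  0.17  1.77  0.    1.2   0.83]
```

>>> {"api": "send_rows", "payload": {
  "steps": [
    [[0,0,0],[0.2,-0.05,0.1],0.2],
    [[0,0,0],[0.2,-0.05,0.1],-1],
    [[0,0,0],[0.2,-0.05,0.1],-1],
    [[0,0,0],[0.2,-0.05,0.1],-1],
    [[0,0,0],[0.2,-0.05,0.1],-1],
    [[0,0,0],[0.2,-0.05,0.1],-1],
    [[0,0,0],[0.2,-0.05,0.1],-1]
  ],
  "grip_force": 60
}}

```text
t: 5.6
ee_pos: [0.507, -0.3413, 0.2426]
ee_rot: [0.492, 0.507, -0.492, 0.509]
ft_force: [0.4, 0.3, 5.9]
grip_width: 0.259
```

Run:
```python
from h import *
st()
```

```text
t 5.60 grasp [ 0.5072 -0.3415  0.0879] jawyaw -88.1 x [ 0.002 -0.001 -1.   ] F [0.4 0.3 5.9] w 0.259 q [-0.71  0.17  1.77  0.    1.2   0.82]
```

>>> {"api": "send_rows", "payload": {
  "steps": [
    [[0,0,0],[-3,0,0],-1],
    [[0,0,0],[-6,0,0],-1],
    [[0,0,0],[-10,0,0],-1],
    [[0,0,0],[-10,1,-4],-1],
    [[0,0,0],[-10,2.5,-8],-1],
    [[0,0,0],[-10,2.5,-9.9],-1],
    [[0,0,0],[-10,2.5,-9.9],-1],
    [[0,0,0],[-10,2.5,-9.9],-1]
  ]
}}

```text
t: 6.4
ee_pos: [0.528, -0.2411, 0.3405]
ee_rot: [0.491, 0.509, -0.492, 0.508]
ft_force: [-0.5, 0.6, -1.0]
grip_width: 0.263
```

Run:
```python
from h import *
st(); plan([.5354,-.2425,.19],np.radians(-88.1))
cv2.imwrite("pics/w6.png",robot.get_image("wrist")[:,:,::-1])
cv2.imwrite("pics/s6.png",robot.get_image("scene")[:,:,::-1])
g=cur()[3]
print(g)
for n in ('wrist','scene'): print(n,[proj(n,g+[0,0,dz]).round(1) for dz in (.006,-.009,-.078)])
```

```text
t 6.40 grasp [ 0.5278 -0.2411  0.1858] jawyaw -88.1 x [-0.001 -0.    -1.   ] F [-0.5  0.6 -1. ] w 0.263 q [-0.56 -0.    1.78 -0.    1.37  0.98]
row: [0.0005, 0.0002, 0.0011] [-0.42, 0.74, 0.17] rows>=0.2
[ 0.52784201 -0.24202315  0.18609016]
wrist [array([274.1, 308.7]), array([274.1, 288.1]), array([274.2, 228.6])]
scene [array([194.6, 149.6]), array([195.5, 153.7]), array([199.4, 171.4])]
```

View pics/w6.png

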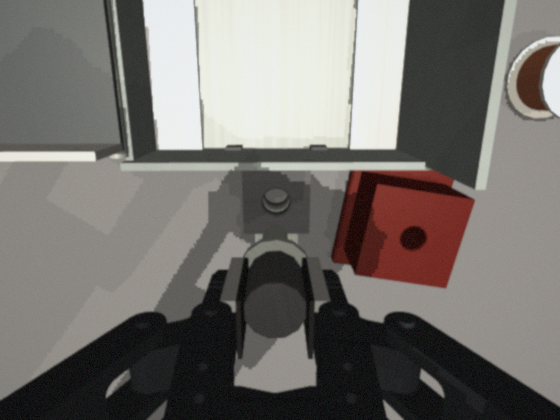

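>>> {"api": "send_rows", "payload": {
  "steps": [
    [[0,0,0],[0,0.74,0.1],-1],
    [[0,0,0],[1.5,0.74,0.1],-1],
    [[0,0,0],[1.5,0.74,0.1],-1],
    [[0,0,0],[1.5,0.74,0.1],-1]
  ]
}}

```text
t: 6.9
ee_pos: [0.5353, -0.242, 0.3247]
ee_rot: [0.492, 0.509, -0.492, 0.507]
ft_force: [0.2, 0.1, -0.6]
grip_width: 0.259
```

Run:
```python
from h import *
st(); plan([.5354,-.2425,.105],np.radians(-88.1))
im=robot.get_image("wrist"); crop(im,180,150,380,300,4,"pics/w7.png")
im=robot.get_image("scene"); crop(im,150,120,260,200,6,"pics/s7.png")
```

```text
t 6.90 grasp [ 0.535  -0.2418  0.17  ] jawyaw -88.1 x [-0.002  0.001 -1.   ] F [ 0.2  0.1 -0.6] w 0.259 q [-0.55  0.03  1.78 -0.    1.34  0.99]
row: [-0.0005, -0.0015, 0.0023] [6.49, 0.02, 0.06] rows>=1.3
```

View pics/w7.png

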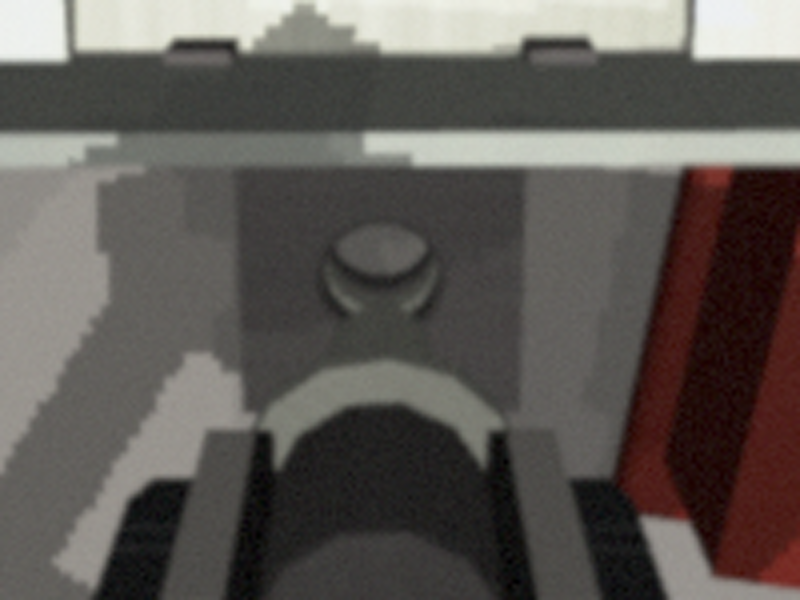

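View pics/s7.png

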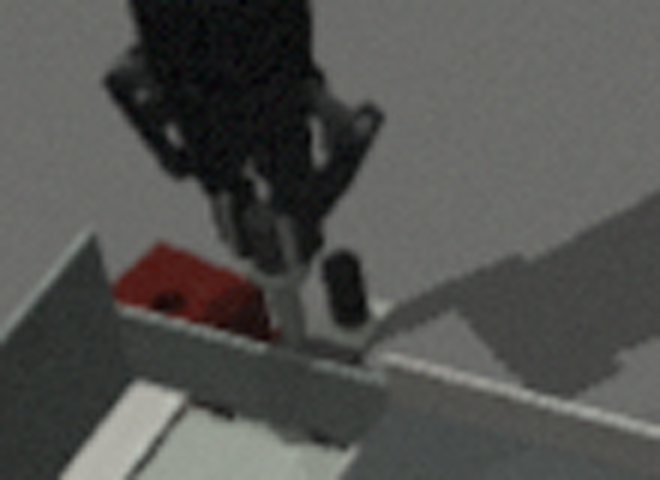

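>>> {"api": "send_rows", "payload": {
  "steps": [
    [[0,0,0],[1,0.03,0.06],-1],
    [[0,0,0],[2,0.03,0.06],-1],
    [[0,0,0],[2.5,0.03,0.06],-1],
    [[0,0,0],[3,0.03,0.06],-1]
  ]
}}

```text
t: 7.4
ee_pos: [0.5358, -0.2422, 0.2951]
ee_rot: [0.492, 0.509, -0.492, 0.508]
ft_force: [0.6, -1.2, -1.2]
grip_width: 0.259
```

Run:
```python
from h import *
st()
```

```text
t 7.40 grasp [ 0.5356 -0.2421  0.1404] jawyaw -88.1 x [-0.001  0.001 -1.   ] F [ 0.6 -1.2 -1.2] w 0.259 q [-0.55  0.06  1.8   0.    1.29  0.99]
```

>>> {"api": "send_rows", "payload": {
  "steps": [
    [[0,0,0],[0.6,0,0],-1],
    [[0,0,0],[1.2,0,0],-1],
    [[0,0,0],[1.8,0,0],-1],
    [[0,0,0],[1.8,0,0],-1]
  ]
}}

```text
t: 7.8
ee_pos: [0.5356, -0.2422, 0.2769]
ee_rot: [0.491, 0.509, -0.492, 0.507]
ft_force: [-0.4, 0.1, -1.4]
grip_width: 0.26
```

Run:
```python
from h import *
st()
```

```text
t 7.80 grasp [ 0.5354 -0.242   0.1222] jawyaw -88.1 x [-0.002  0.001 -1.   ] F [-0.4  0.1 -1.4] w 0.260 q [-0.55  0.08  1.81 -0.    1.26  0.99]
```

No contact forces so far; continue down.

>>> {"api": "send_rows", "payload": {
  "steps": [
    [[0,0,0],[0.5,0,0],-1],
    [[0,0,0],[1.0,0,0],-1],
    [[0,0,0],[1.5,0,0],-1],
    [[0,0,0],[1.7,0,0],-1],
    [[0,0,0],[1.7,0,0],-1]
  ]
}}

```text
t: 8.3
ee_pos: [0.5358, -0.2423, 0.2606]
ee_rot: [0.492, 0.509, -0.492, 0.508]
ft_force: [-0.5, 0.2, -1.6]
grip_width: 0.263
```

Run:
```python
from h import *
st()
im=robot.get_image("scene"); crop(im,150,120,260,200,6,"pics/s8.png")
im=robot.get_image("wrist"); crop(im,180,150,380,300,4,"pics/w8.png")
```

```text
t 8.30 grasp [ 0.5357 -0.2422  0.1059] jawyaw -88.1 x [-0.001  0.001 -1.   ] F [-0.5  0.2 -1.6] w 0.263 q [-0.55  0.1   1.82  0.    1.23  0.99]
```

View pics/w8.png

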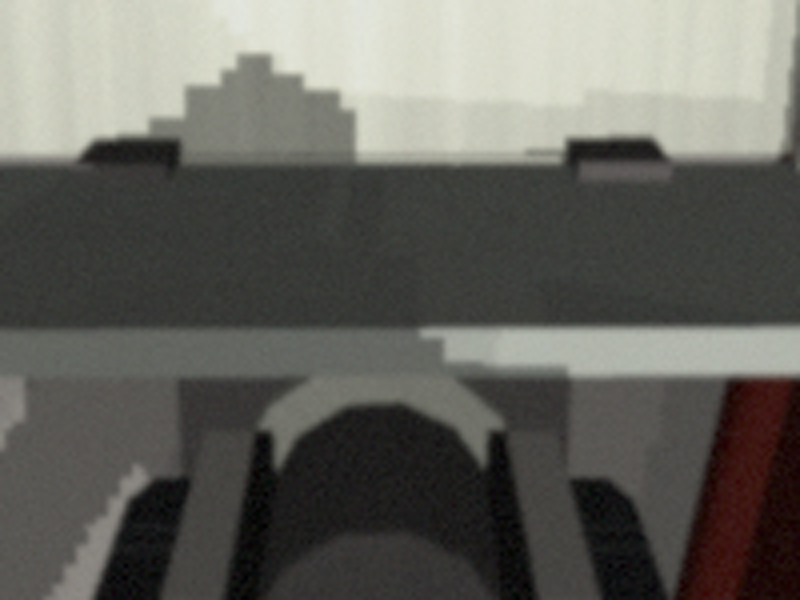

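>>> {"api": "send_rows", "payload": {
  "steps": [
    [[0,0,0],[0.25,0,0],-1],
    [[0,0,0],[0.25,0,0],-1],
    [[0,0,0],[0.2,0,0],0.1],
    [[0,0,0],[0.2,0,0],0.1],
    [[0,0,0],[0.2,0,0],0.1],
    [[0,0,0],[0.2,0,0],0.1],
    [[0,0,0],[-4,0,0],0.1],
    [[0,0,0],[-9,0,0],0.1],
    [[0,0,0],[-13,0,0],0.1],
    [[0,0,0],[-13,0,0],0.1]
  ]
}}

```text
t: 9.4
ee_pos: [0.5373, -0.2432, 0.4]
ee_rot: [0.493, 0.503, -0.491, 0.513]
ft_force: [0.3, 0.3, 0.7]
grip_width: 0.551
```

Run:
```python
from h import *
st()
cv2.imwrite("pics/w9.png",robot.get_image("wrist")[:,:,::-1])
print(proj('wrist',[.5354,-.2425,.111]))
```

```text
t 9.40 grasp [ 0.5392 -0.2443  0.2453] jawyaw -88.1 x [ 0.012 -0.007 -1.   ] F [0.3 0.3 0.7] w 0.551 q [-0.55 -0.03  1.71  0.    1.45  0.99]
[271.91834824 207.94347893]
```

View pics/w9.png

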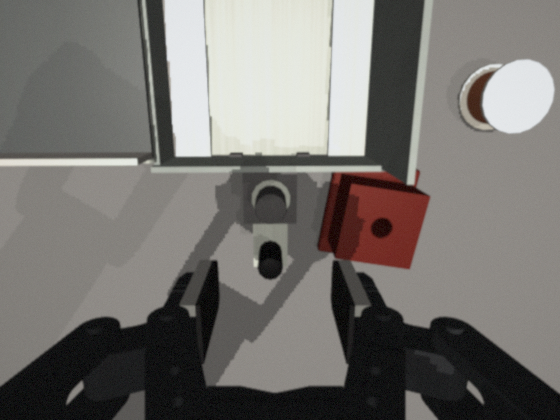

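Run:
```python
from h import *
cv2.imwrite("pics/top1.png",robot.get_image("top")[:,:,::-1])
plan([.41,.0766,.22],np.radians(-57.3))
```

```text
row: [-0.5376, 0.0024, -0.0021] [1.73, -11.56, -32.31] rows>=6.9
```

View pics/top1.png

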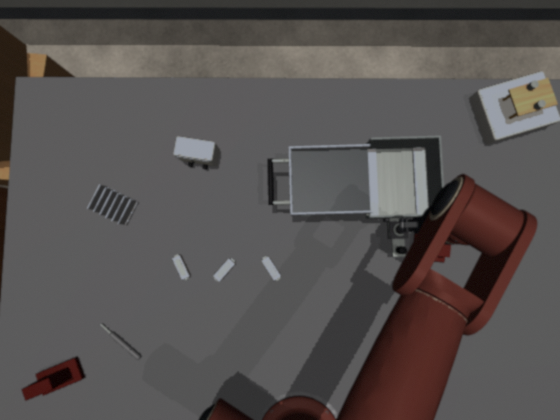

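>>> {"api": "send_rows", "payload": {
  "steps": [
    [[-0.5376,0,0],[1.7,-11.56,-32.3],0.2],
    [[-0.5376,0,0],[1.7,-11.56,-32.3],0.2],
    [[-0.5376,0,0],[1.7,-11.56,-32.3],0.2],
    [[-0.5376,0,0],[1.7,-11.56,-32.3],0.2],
    [[-0.5376,0,0],[1.7,-11.56,-32.3],0.2],
    [[-0.5376,0,0],[1.7,-11.56,-32.3],0.2],
    [[-0.5376,0,0],[1.7,-11.56,-32.3],0.2],
    [[-0.5376,0,0],[1.7,-11.56,-32.3],0.2],
    [[-0.5376,0,0],[1.7,-11.56,-32.3],0.2],
    [[-0.5376,0,0],[1.7,-11.56,-32.3],0.2]
  ]
}}

```text
t: 10.5
ee_pos: [0.4099, 0.076, 0.3731]
ee_rot: [0.339, 0.621, -0.34, 0.62]
ft_force: [-0.3, -1.1, 0.5]
grip_width: 0.6
```

```bash
cat >> h.py <<'E'
def res(name,show=True):
    C=cal('wrist'); im=robot.get_image('wrist'); cv2.imwrite(name,im[:,:,::-1])
    hsv=cv2.cvtColor(im,cv2.COLOR_RGB2HSV); g=im.min(2).astype(int)
    m=((g>150)&(hsv[:,:,1]<45)).astype(np.uint8); m[400:]=0
    m=cv2.morphologyEx(m,cv2.MORPH_OPEN,np.ones((5,5)))
    for c in cv2.findContours(m,cv2.RETR_EXTERNAL,cv2.CHAIN_APPROX_NONE)[0]:
        if cv2.contourArea(c)<800: continue
        P=np.array([unproj('wrist',u,v,.022,C)[:2] for u,v in c[:,0]])*1000
        (cc,wh,a)=cv2.minAreaRect(P.astype(np.float32)); 
        if wh[0]<wh[1]: a+=90
        print('px',c[:,0].mean(0).round(),'ctr mm',np.round(cc,1),'size',np.round(wh,1),'axis deg %.1f'%(a%180))
E
python3 - <<'E'
from h import *
st(); res('pics/w10.png')
E
```

```text
t 10.50 grasp [0.4096 0.0759 0.2184] jawyaw -57.3 x [-0.002 -0.    -1.   ] F [-0.3 -1.1  0.5] w 0.600 q [ 0.   -0.46  2.11 -0.    1.5   1.01]
px [289. 146.] ctr mm [440.5  81.8] size [51.6 21.6] axis deg 33.8
px [159.  84.] ctr mm [427.  199.7] size [21.5 62.6] axis deg 139.4
px [33. 18.] ctr mm [417.9 305.2] size [27.6 21.5] axis deg 26.6
```

View pics/w10.png

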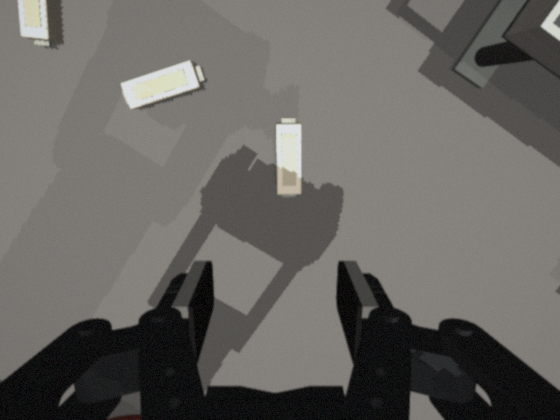

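Run:
```python
from h import *
p=unproj('wrist',289,159,.022); print(p); plan([p[0],p[1],.022],np.radians(-57.0))
plan([p[0],p[1],.08],np.radians(-57.0))
```

```text
[0.43373398 0.07620435 0.022     ]
row: [-0.007, -0.0006, 0.0014] [19.67, 2.05, 1.24] rows>=4.0
row: [-0.007, -0.0006, 0.0014] [13.87, 2.04, 1.24] rows>=2.8
```

>>> {"api": "send_rows", "payload": {
  "steps": [
    [[0,0,0],[5,2.05,1.25],0.2],
    [[0,0,0],[10,2.05,1.25],0.2],
    [[0,0,0],[14,2.05,1.25],0.2],
    [[0,0,0],[17,2.05,1.25],0.2],
    [[0,0,0],[19,2.05,1.25],0.2],
    [[0,0,0],[19.6,2.05,1.25],0.2],
    [[0,0,0],[19.6,2.05,1.25],-1],
    [[0,0,0],[19.6,2.05,1.25],-1],
    [[0,0,0],[19.6,2.05,1.25],-1],
    [[0,0,0],[19.6,2.05,1.25],-1],
    [[0,0,0],[19.6,2.05,1.25],-1]
  ],
  "grip_force": 40
}}

```text
t: 11.65
ee_pos: [0.4345, 0.0771, 0.1796]
ee_rot: [0.339, 0.62, -0.339, 0.622]
ft_force: [0.5, -1.3, 5.1]
grip_width: 0.249
```

Run:
```python
from h import *
st(); plan([.684,-.015,.21],np.radians(1.9)); plan([.684,-.015,.21],np.radians(-178.1),ori(np.radians(-178.1)))
```

```text
t 11.65 grasp [0.435  0.0771 0.0249] jawyaw -57.3 x [ 0.003 -0.    -1.   ] F [ 0.5 -1.3  5.1] w 0.249 q [ 0.01 -0.13  2.2  -0.    1.07  1.01]
row: [-1.033, 0.0028, -0.0011] [-18.43, 16.05, 21.26] rows>=6.9
row: [2.1085, -0.0013, -0.0033] [-18.43, 16.05, 21.26] rows>=14.1
```

>>> {"api": "send_rows", "payload": {
  "steps": [
    [[0,0,0],[-5,0,0],-1],
    [[0,0,0],[-10,0,0],-1],
    [[-0.2,0,0],[-15,0,0],-1],
    [[-0.4,0,0],[-19,0,2],-1],
    [[-1.033,0,0],[-19,15.5,21.8],-1],
    [[-1.033,0,0],[-19,15.5,21.8],-1],
    [[-1.033,0,0],[-19,15.5,21.8],-1],
    [[-1.033,0,0],[-19,15.5,21.8],-1],
    [[-1.033,0,0],[-19,15.5,21.8],-1],
    [[-1.033,0,0],[-19,15.5,21.8],-1],
    [[-1.033,0,0],[-19,15.5,21.8],-1],
    [[-1.033,0,0],[-19,15.5,21.8],-1]
  ]
}}

```text
t: 12.85
ee_pos: [0.6813, -0.0221, 0.3682]
ee_rot: [-0.012, 0.707, 0.012, 0.707]
ft_force: [-0.2, 1.2, -0.6]
grip_width: 0.242
```

Run:
```python
from h import *
st(); plan([.682,-.021,.150],np.radians(1.9))
cv2.imwrite('pics/w11.png',robot.get_image('wrist')[:,:,::-1])
```

```text
t 12.85 grasp [ 0.6812 -0.0221  0.2135] jawyaw 1.9 x [-0.001  0.    -1.   ] F [-0.2  1.2 -0.6] w 0.242 q [-0.14  0.21  1.51  0.    1.43 -0.17]
row: [-0.0003, -0.0006, -0.0003] [6.35, 0.11, 0.08] rows>=1.3
```

View pics/w11.png

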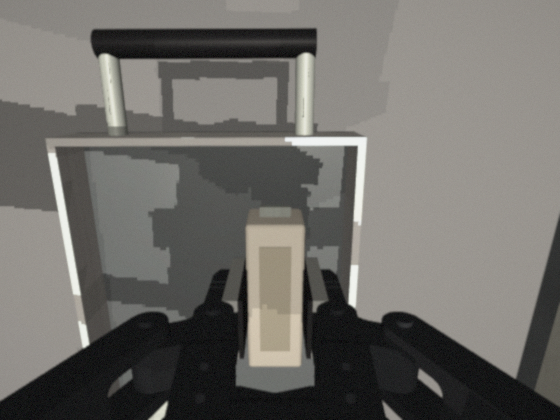

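Run:
```python
from h import *
for u,v,z in [(365,138,.15),(48,140,.15),(95,44,.134),(316,42,.134),(206,58,.129)]: print(unproj('wrist',u,v,z).round(4))
```

```text
[0.7242 0.0326 0.15  ]
[0.5659 0.0264 0.15  ]
[0.587  0.0733 0.134 ]
[0.6985 0.0779 0.134 ]
[0.642 0.069 0.129]
```

>>> {"api": "send_rows", "payload": {
  "steps": [
    [[0,0,0],[3,0,0],-1],
    [[0,0,0],[5.5,0,0],-1],
    [[0,0,0],[6.3,0,0],-1],
    [[0,0,0],[6.3,0,0],-1]
  ]
}}

```text
t: 13.3
ee_pos: [0.6807, -0.022, 0.3043]
ee_rot: [-0.012, 0.708, 0.012, 0.706]
ft_force: [-0.2, -0.1, -1.0]
grip_width: 0.244
```

Run:
```python
from h import *
st()
cv2.imwrite('pics/w12.png',robot.get_image('wrist')[:,:,::-1])
```

```text
t 13.30 grasp [ 0.6804 -0.0219  0.1496] jawyaw 1.9 x [-0.002  0.    -1.   ] F [-0.2 -0.1 -1. ] w 0.244 q [-0.14  0.26  1.56  0.    1.33 -0.17]
```

View pics/w12.png

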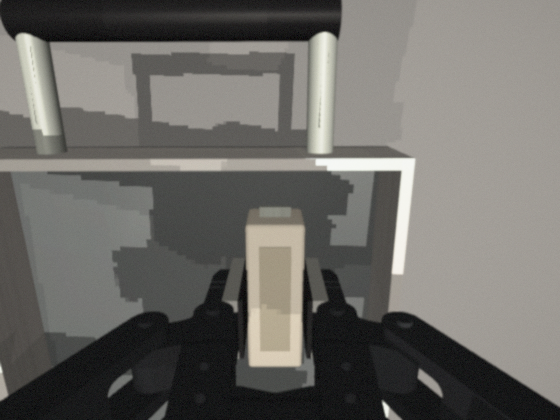

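>>> {"api": "send_rows", "payload": {
  "steps": [
    [[0,0,0],[0.15,0,0],-1],
    [[0,0,0],[0.15,0,0],-0.3],
    [[0,0,0],[0.15,0,0],-0.3],
    [[0,0,0],[0.15,0,0],-0.3],
    [[0,0,0],[-4,0,0],-0.3],
    [[0,0,0],[-9,0,0],-0.3],
    [[0,0,0],[-9,0,0],0.2]
  ]
}}

```text
t: 14.05
ee_pos: [0.6836, -0.0228, 0.4058]
ee_rot: [-0.013, 0.701, 0.011, 0.713]
ft_force: [-0.5, -0.9, 1.7]
grip_width: 0.504
```

Run:
```python
from h import *
st(); plan([.41,.18,.22],np.radians(49.4))
cv2.imwrite('pics/w13.png',robot.get_image('wrist')[:,:,::-1])
```

```text
t 14.05 grasp [ 0.6861 -0.0231  0.2511] jawyaw 1.9 x [ 0.016 -0.002 -1.   ] F [-0.5 -0.9  1.7] w 0.504 q [-0.14  0.18  1.47  0.    1.47 -0.17]
row: [-0.8292, 0.0137, 0.0091] [2.63, 21.18, -26.72] rows>=6.8
```

View pics/w13.png

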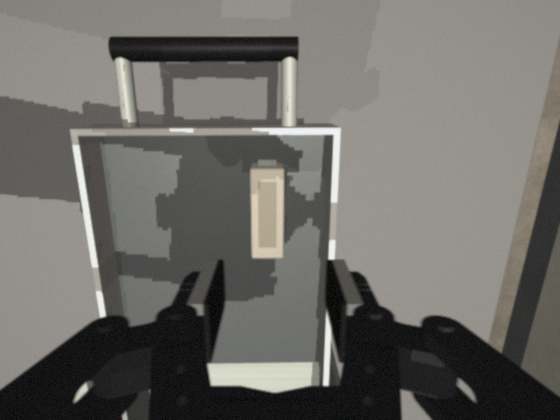

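Run:
```python
from h import *
plan([.45,.18,.2],np.radians(49.4))
```

```text
row: [-0.8292, 0.0094, 0.0063] [4.45, 21.04, -22.67] rows>=6.2
```

>>> {"api": "send_rows", "payload": {
  "steps": [
    [[-0.829,0,0],[4.45,21.04,-22.67],0.2],
    [[-0.829,0,0],[4.45,21.04,-22.67],0.2],
    [[-0.829,0,0],[4.45,21.04,-22.67],0.2],
    [[-0.829,0,0],[4.45,21.04,-22.67],0.2],
    [[-0.829,0,0],[4.45,21.04,-22.67],0.2],
    [[-0.829,0,0],[4.45,21.04,-22.67],0.2],
    [[-0.829,0,0],[4.45,21.04,-22.67],0.2],
    [[-0.829,0,0],[4.45,21.04,-22.67],0.2],
    [[-0.829,0,0],[4.45,21.04,-22.67],0.2]
  ]
}}

```text
t: 15.0
ee_pos: [0.449, 0.1799, 0.3507]
ee_rot: [-0.295, 0.642, 0.295, 0.643]
ft_force: [0.4, -0.8, 0.5]
grip_width: 0.599
```

Run:
```python
from h import *
st(); res('pics/w14.png')
```

```text
t 15.00 grasp [0.4491 0.1799 0.196 ] jawyaw 49.4 x [ 0.001 -0.    -1.   ] F [ 0.4 -0.8  0.5] w 0.599 q [ 0.23 -0.26  1.99 -0.    1.41 -0.63]
px [396.  59.] ctr mm [433.  313.1] size [62.5 21.7] axis deg 26.8
```

View pics/w14.png

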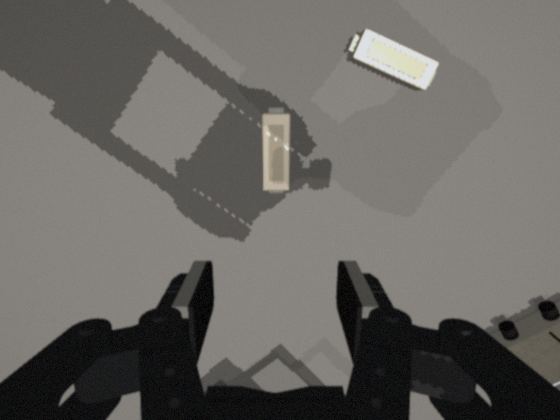

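Run:
```python
from h import *
p=unproj('wrist',276.3,152,.022); print(p); plan([p[0],p[1],.022],np.radians(49.4))
```

```text
[0.42739797 0.19998119 0.022     ]
row: [-0.0016, 0.0003, 0.0009] [17.43, 3.01, 0.1] rows>=3.5
```

>>> {"api": "send_rows", "payload": {
  "steps": [
    [[0,0,0],[5,3,0.1],0.2],
    [[0,0,0],[10,3,0.1],0.2],
    [[0,0,0],[14,3,0.1],0.2],
    [[0,0,0],[16.5,3,0.1],0.2],
    [[0,0,0],[17.3,3,0.1],0.2],
    [[0,0,0],[17.3,3,0.1],0.2],
    [[0,0,0],[17.3,3,0.1],-1],
    [[0,0,0],[17.3,3,0.1],-1],
    [[0,0,0],[17.3,3,0.1],-1],
    [[0,0,0],[17.3,3,0.1],-1],
    [[0,0,0],[17.3,3,0.1],-1]
  ]
}}

```text
t: 16.15
ee_pos: [0.4278, 0.2009, 0.1801]
ee_rot: [-0.296, 0.641, 0.295, 0.644]
ft_force: [0.8, -1.5, 5.9]
grip_width: 0.245
```

Run:
```python
from h import *
st(); plan([.612,-.022,.21],np.radians(1.9))
```

```text
t 16.15 grasp [0.4286 0.201  0.0254] jawyaw 49.4 x [ 0.005  0.001 -1.   ] F [ 0.8 -1.5  5.9] w 0.245 q [ 0.28 -0.05  2.13 -0.    1.06 -0.58]
row: [0.8289, 0.005, 0.0014] [-18.39, -28.55, -4.86] rows>=6.9
```

>>> {"api": "send_rows", "payload": {
  "steps": [
    [[0,0,0],[-5,0,0],-1],
    [[0,0,0],[-10,0,0],-1],
    [[0.2,0,0],[-15,0,0],-1],
    [[0.4,0,0],[-19,-2,0],-1],
    [[0.829,0,0],[-19,-28.5,-4.85],-1],
    [[0.829,0,0],[-19,-28.5,-4.85],-1],
    [[0.829,0,0],[-19,-28.5,-4.85],-1],
    [[0.829,0,0],[-19,-28.5,-4.85],-1],
    [[0.829,0,0],[-19,-28.5,-4.85],-1],
    [[0.829,0,0],[-19,-28.5,-4.85],-1],
    [[0.829,0,0],[-19,-28.5,-4.85],-1],
    [[0.829,0,0],[-19,-28.5,-4.85],-1]
  ]
}}

```text
t: 17.35
ee_pos: [0.6108, -0.0217, 0.3675]
ee_rot: [-0.011, 0.707, 0.012, 0.707]
ft_force: [-0.1, 0.8, -1.0]
grip_width: 0.248
```

Run:
```python
from h import *
st(); plan([.612,-.022,.150],np.radians(1.9))
cv2.imwrite('pics/w15.png',robot.get_image('wrist')[:,:,::-1])
```

```text
t 17.35 grasp [ 0.6107 -0.0216  0.2128] jawyaw 1.9 x [-0.001  0.001 -1.   ] F [-0.1  0.8 -1. ] w 0.248 q [-0.16  0.05  1.68  0.    1.41 -0.19]
row: [-0.0007, -0.001, -0.0007] [6.28, -0.04, 0.12] rows>=1.3
```

View pics/w15.png

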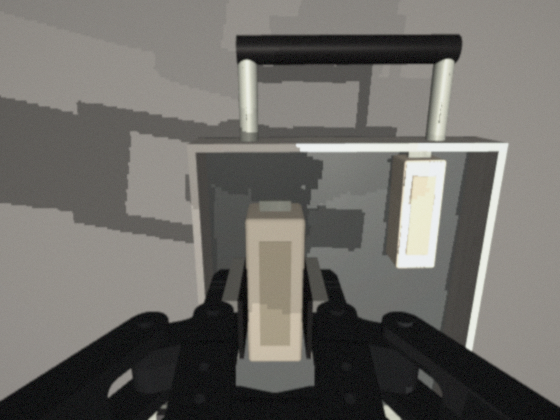

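>>> {"api": "send_rows", "payload": {
  "steps": [
    [[0,0,0],[3,0.2,0.1],-1],
    [[0,0,0],[5.5,0.2,0.1],-1],
    [[0,0,0],[6.3,0.2,0.1],-1],
    [[0,0,0],[6.4,0.2,0.1],-1],
    [[0,0,0],[6.4,0.2,0.1],-1],
    [[0,0,0],[6.4,0.2,0.1],-0.3],
    [[0,0,0],[6.4,0.2,0.1],-0.3],
    [[0,0,0],[6.4,0.2,0.1],-0.3],
    [[0,0,0],[2.5,0.2,0.1],-0.3],
    [[0,0,0],[-2.5,0.2,0.1],-0.3],
    [[0,0,0],[-3,0.2,0.1],0.2]
  ]
}}

```text
t: 18.5
ee_pos: [0.6135, -0.0201, 0.4065]
ee_rot: [-0.012, 0.702, 0.011, 0.712]
ft_force: [0.3, 0.2, 1.3]
grip_width: 0.508
```

Run:
```python
from h import *
st()
# r1 (.433,.313) axis 26.8 -> jaw 116.8/-63.2
for j in (-63.2,116.8):
    th=np.radians(j); ty=np.array([-np.sin(th),np.cos(th)]); 
    h=np.array([.433,.313])-.03*ty; print(h); plan([*h,.2],th,ori(th))
cv2.imwrite('pics/w16.png',robot.get_image('wrist')[:,:,::-1])
```

```text
t 18.50 grasp [ 0.6156 -0.0204  0.2518] jawyaw 1.9 x [ 0.013 -0.002 -1.   ] F [0.3 0.2 1.3] w 0.508 q [-0.15  0.02  1.64 -0.    1.46 -0.19]
[0.40622243 0.29947367]
row: [1.1358, 0.0133, -0.0053] [4.84, 32.63, -19.73] rows>=7.7
[0.45977757 0.32652633]
row: [-2.0057, 0.006, 0.015] [4.9, 35.16, -14.29] rows>=13.4
```

View pics/w16.png

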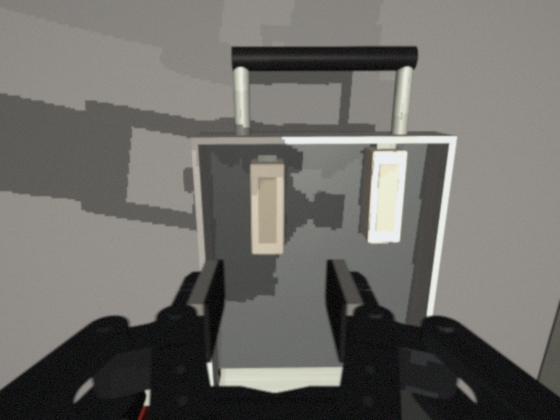

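>>> {"api": "send_rows", "payload": {
  "steps": [
    [[1.136,0,0],[4.84,32.6,-19.7],0.2],
    [[1.136,0,0],[4.84,32.6,-19.7],0.2],
    [[1.136,0,0],[4.84,32.6,-19.7],0.2],
    [[1.136,0,0],[4.84,32.6,-19.7],0.2],
    [[1.136,0,0],[4.84,32.6,-19.7],0.2],
    [[1.136,0,0],[4.84,32.6,-19.7],0.2],
    [[1.136,0,0],[4.84,32.6,-19.7],0.2],
    [[1.136,0,0],[4.84,32.6,-19.7],0.2],
    [[1.136,0,0],[4.84,32.6,-19.7],0.2],
    [[1.136,0,0],[4.84,32.6,-19.7],0.2]
  ]
}}

```text
t: 19.55
ee_pos: [0.4034, 0.3002, 0.348]
ee_rot: [0.369, 0.603, -0.37, 0.603]
ft_force: [0.7, -0.6, -0.2]
grip_width: 0.599
```

Run:
```python
from h import *
st(); res('pics/w17.png')
```

```text
t 19.55 grasp [0.4032 0.3    0.1933] jawyaw -63.0 x [-0.002 -0.001 -1.   ] F [ 0.7 -0.6 -0.2] w 0.599 q [ 0.49 -0.2   1.95 -0.    1.4   1.59]
px [277. 149.] ctr mm [435.2 314.3] size [65.1 21.6] axis deg 26.6
```

View pics/w17.png

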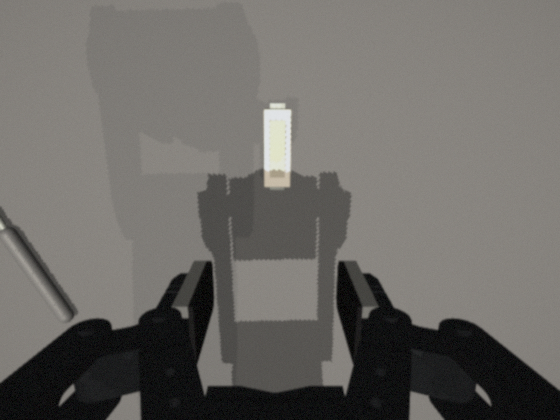

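Run:
```python
from h import *
p=unproj('wrist',277.3,148.5,.022); print(p); plan([p[0],p[1],.022],np.radians(-63.2))
```

```text
[0.43458971 0.31214882 0.022     ]
row: [0.0021, 0.0006, 0.0012] [17.18, 3.3, 0.23] rows>=3.5
```

>>> {"api": "send_rows", "payload": {
  "steps": [
    [[0,0,0],[5,3.2,0.2],0.2],
    [[0,0,0],[10,3.2,0.2],0.2],
    [[0,0,0],[14,3.2,0.2],0.2],
    [[0,0,0],[16.5,3.2,0.2],0.2],
    [[0,0,0],[17.1,3.2,0.2],0.2],
    [[0,0,0],[17.1,3.2,0.2],0.2],
    [[0,0,0],[17.1,3.2,0.2],-1],
    [[0,0,0],[17.1,3.2,0.2],-1],
    [[0,0,0],[17.1,3.2,0.2],-1],
    [[0,0,0],[17.1,3.2,0.2],-1],
    [[0,0,0],[17.1,3.2,0.2],-1]
  ]
}}

```text
t: 20.7
ee_pos: [0.4352, 0.3128, 0.181]
ee_rot: [0.372, 0.601, -0.369, 0.603]
ft_force: [0.4, -1.1, 6.7]
grip_width: 0.247
```

Run:
```python
from h import *
st(); plan([.65,-.105,.22],np.radians(1.9))
```

```text
t 20.70 grasp [0.4359 0.3131 0.0263] jawyaw -63.2 x [ 0.005  0.002 -1.   ] F [ 0.4 -1.1  6.7] w 0.247 q [ 0.48  0.09  1.97 -0.    1.07  1.59]
row: [-1.1359, 0.0033, -0.0041] [-19.34, 0.42, 46.99] rows>=10.2
```

>>> {"api": "send_rows", "payload": {
  "steps": [
    [[0,0,0],[-5,0,0],-1],
    [[0,0,0],[-10,0,0],-1],
    [[-0.2,0,0],[-15,0,0],-1],
    [[-0.4,0,0],[-19,0,2],-1],
    [[-1.136,0,0],[-19.3,0.4,47],-1],
    [[-1.136,0,0],[-19.3,0.4,47],-1],
    [[-1.136,0,0],[-19.3,0.4,47],-1],
    [[-1.136,0,0],[-19.3,0.4,47],-1],
    [[-1.136,0,0],[-19.3,0.4,47],-1],
    [[-1.136,0,0],[-19.3,0.4,47],-1],
    [[-1.136,0,0],[-19.3,0.4,47],-1],
    [[-1.136,0,0],[-19.3,0.4,47],-1]
  ]
}}

```text
t: 21.9
ee_pos: [0.6161, -0.0416, 0.3714]
ee_rot: [-0.012, 0.707, 0.012, 0.707]
ft_force: [0.2, 1.3, -0.7]
grip_width: 0.252
```

Run:
```python
from h import *
st(); plan([.65,-.105,.22],np.radians(1.9))
```

```text
t 21.90 grasp [ 0.6163 -0.0416  0.2167] jawyaw 1.9 x [ 0.001  0.    -1.   ] F [ 0.2  1.3 -0.7] w 0.252 q [-0.19  0.06  1.66  0.    1.42 -0.22]
row: [0.0002, 0.0009, 0.0] [-0.33, -6.45, 3.17] rows>=1.4
```

>>> {"api": "send_rows", "payload": {
  "steps": [
    [[0,0,0],[0,-6.45,3.2],-1],
    [[0,0,0],[0,-6.45,3.2],-1],
    [[0,0,0],[0,-6.45,3.2],-1],
    [[0,0,0],[0,-6.45,3.2],-1]
  ]
}}

```text
t: 22.3
ee_pos: [0.6497, -0.1033, 0.3708]
ee_rot: [-0.011, 0.707, 0.012, 0.707]
ft_force: [0.4, -0.5, -0.2]
grip_width: 0.246
```

Run:
```python
from h import *
st(); plan([.65,-.105,.151],np.radians(1.9))
cv2.imwrite('pics/w18.png',robot.get_image('wrist')[:,:,::-1])
```

```text
t 22.30 grasp [ 0.6496 -0.1032  0.2161] jawyaw 1.9 x [-0.     0.001 -1.   ] F [ 0.4 -0.5 -0.2] w 0.246 q [-0.27  0.15  1.56  0.    1.43 -0.3 ]
row: [-0.0008, -0.0003, -0.0006] [6.51, -0.17, 0.03] rows>=1.3
```

View pics/w18.png

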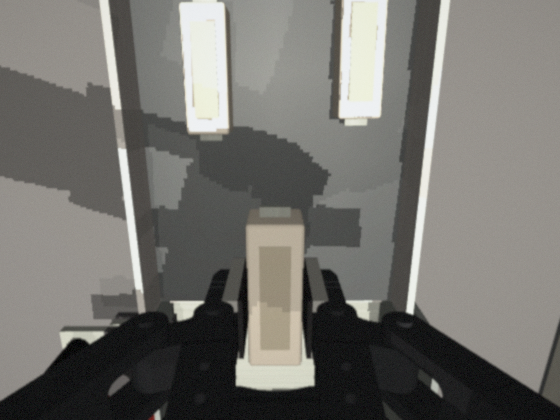

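>>> {"api": "send_rows", "payload": {
  "steps": [
    [[0,0,0],[3,0,0],-1],
    [[0,0,0],[5.5,0,0],-1],
    [[0,0,0],[6.4,0,0],-1],
    [[0,0,0],[6.6,0,0],-1],
    [[0,0,0],[6.6,0,0],-1],
    [[0,0,0],[6.6,0,0],-0.3],
    [[0,0,0],[6.6,0,0],-0.3],
    [[0,0,0],[6.6,0,0],-0.3],
    [[0,0,0],[2.5,0,0],-0.3],
    [[0,0,0],[-2.5,0,0],-0.3],
    [[0,0,0],[-3,0,0],0.2]
  ]
}}

```text
t: 23.45
ee_pos: [0.6512, -0.1037, 0.4104]
ee_rot: [-0.013, 0.702, 0.01, 0.712]
ft_force: [0.9, -0.3, 1.2]
grip_width: 0.501
```

Run:
```python
from h import *
st(); plan([.643,.10,.28],np.radians(91.9)); plan([.643,.07,.24],np.radians(-88.1),ori(np.radians(-88.1)))
cv2.imwrite('pics/w19.png',robot.get_image('wrist')[:,:,::-1])
cv2.imwrite('pics/top19.png',robot.get_image('top')[:,:,::-1])
```

```text
t 23.45 grasp [ 0.6533 -0.1042  0.2557] jawyaw 1.9 x [ 0.014 -0.004 -1.   ] F [ 0.9 -0.3  1.2] w 0.501 q [-0.27  0.13  1.53  0.    1.48 -0.3 ]
row: [1.5705, 0.0141, -0.0074] [-2.52, 20.37, -0.11] rows>=10.5
row: [1.5705, 0.0141, -0.0074] [1.49, 17.39, -0.27] rows>=10.5
```

View pics/w19.png

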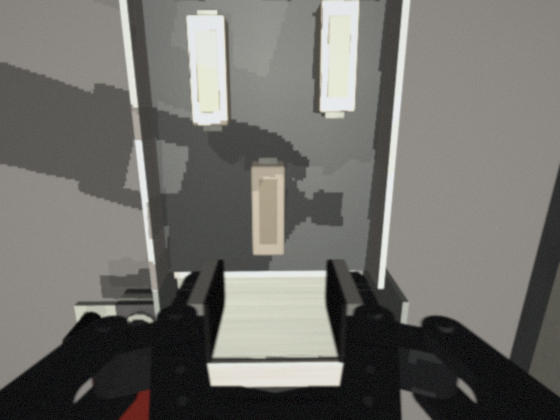

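View pics/top19.png

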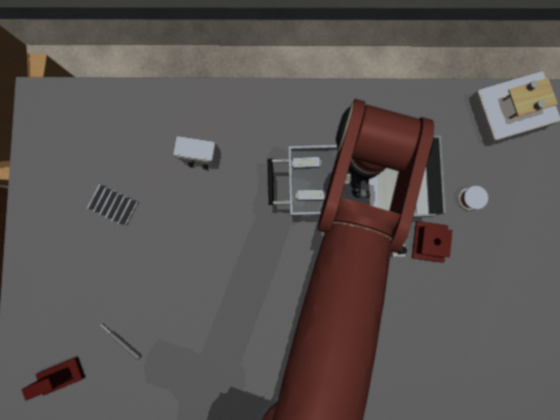

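Run:
```python
from h import *
plan([.615,.074,.24],0,ori(np.radians(-88.1)))
```

```text
row: [1.5704, 0.0066, -0.0035] [0.96, 17.85, -2.96] rows>=10.5
```

>>> {"api": "send_rows", "payload": {
  "steps": [
    [[1.57,0,0],[1,17.85,-3],0.2],
    [[1.57,0,0],[1,17.85,-3],0.2],
    [[1.57,0,0],[1,17.85,-3],0.2],
    [[1.57,0,0],[1,17.85,-3],0.2],
    [[1.57,0,0],[1,17.85,-3],0.2],
    [[1.57,0,0],[1,17.85,-3],0.2],
    [[1.57,0,0],[1,17.85,-3],0.2],
    [[1.57,0,0],[1,17.85,-3],0.2],
    [[1.57,0,0],[1,17.85,-3],0.2],
    [[1.57,0,0],[1,17.85,-3],0.2],
    [[1.57,0,0],[1,17.85,-3],0.2],
    [[1.57,0,0],[1,17.85,-3],0.2]
  ]
}}

```text
t: 24.75
ee_pos: [0.6136, 0.0741, 0.3887]
ee_rot: [0.491, 0.509, -0.492, 0.508]
ft_force: [0.9, 0.0, -0.7]
grip_width: 0.603
```

Run:
```python
from h import *
st()
cv2.imwrite('pics/w20.png',robot.get_image('wrist')[:,:,::-1])
```

```text
t 24.75 grasp [0.6131 0.0741 0.234 ] jawyaw -88.1 x [-0.003  0.    -1.   ] F [ 0.9  0.  -0.7] w 0.603 q [-0.    0.05  1.65  0.    1.45  1.54]
```

View pics/w20.png

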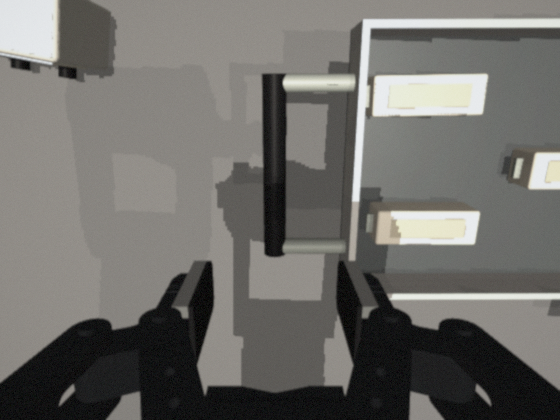

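Run:
```python
from h import *
a=unproj('wrist',274,82,.134);b=unproj('wrist',275,246,.134);m=(a+b)/2; print(a,b,m)
plan([m[0],m[1],.134],0,ori(np.radians(-88.1)))
```

```text
[0.69372836 0.07709413 0.134     ] [0.59289377 0.0729808  0.134     ] [0.64331106 0.07503747 0.134     ]
row: [0.0021, -0.0001, 0.0028] [10.02, 3.0, 0.01] rows>=2.1
```

>>> {"api": "send_rows", "payload": {
  "steps": [
    [[0,0,0],[3,3,0],0.2],
    [[0,0,0],[6,3,0],0.2],
    [[0,0,0],[9,3,0],0.2],
    [[0,0,0],[10,3,0],0.2],
    [[0,0,0],[10,3,0],0.2],
    [[0,0,0],[10,3,0],0.2]
  ]
}}

```text
t: 25.4
ee_pos: [0.6443, 0.0752, 0.2921]
ee_rot: [0.492, 0.508, -0.491, 0.509]
ft_force: [0.4, -0.6, 0.5]
grip_width: 0.595
```

>>> {"api": "send_rows", "payload": {
  "steps": [
    [[0,0,0],[0,0,0],-0.4],
    [[0,0,0],[0,0,0],-0.7],
    [[0,0,0],[0,0,0],-1],
    [[0,0,0],[0,0,0],-1],
    [[0,0,0],[0,0,0],-1],
    [[0,0,0],[0,0,0],-1],
    [[0,0,0],[0,0,0],-1]
  ],
  "grip_force": 40
}}

```text
t: 26.1
ee_pos: [0.6445, 0.0754, 0.2927]
ee_rot: [0.492, 0.508, -0.491, 0.509]
ft_force: [-0.9, 1.4, 5.8]
grip_width: 0.145
```

Run:
```python
from h import *
st()
cv2.imwrite('pics/w21.png',robot.get_image('wrist')[:,:,::-1])
```

```text
t 26.10 grasp [0.6448 0.0755 0.138 ] jawyaw -88.1 x [ 0.002  0.001 -1.   ] F [-0.9  1.4  5.8] w 0.145 q [0.   0.2  1.65 0.   1.29 1.54]
```

View pics/w21.png

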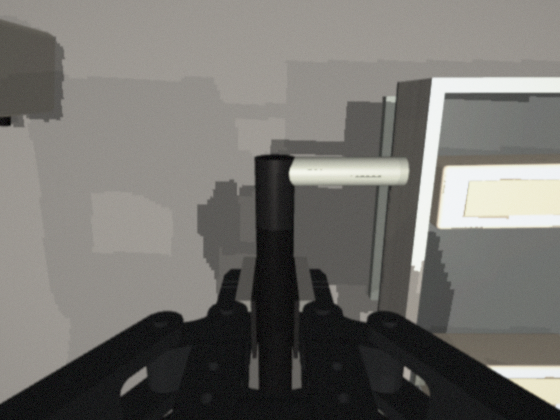

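>>> {"api": "send_rows", "payload": {
  "steps": [
    [[0,0,0],[-1.15,0,0.13],-1],
    [[0,0,0],[-2.29,0,0.31],-1],
    [[0,0,0],[-3.4,0,0.57],-1],
    [[0,0,0],[-4.53,0,0.86],-1],
    [[0,0,0],[-5.6,0,1.22],-1],
    [[0,0,0],[-6.71,0,1.62],-1],
    [[0,0,0],[-6.71,0,1.62],-1]
  ]
}}

```text
t: 26.85
ee_pos: [0.6449, 0.0598, 0.3591]
ee_rot: [0.493, 0.509, -0.49, 0.508]
ft_force: [2.8, 6.2, -1.4]
grip_width: 0.142
```

Run:
```python
from h import *
st()
cv2.imwrite('pics/s22.png',robot.get_image('scene')[:,:,::-1])
```

```text
t 26.85 grasp [0.6453 0.0603 0.2044] jawyaw -88.1 x [ 0.003  0.003 -1.   ] F [ 2.8  6.2 -1.4] w 0.142 q [-0.02  0.13  1.6   0.    1.4   1.51]
```

View pics/s22.png

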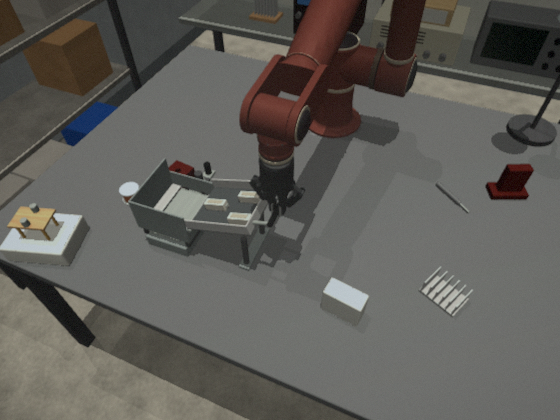

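>>> {"api": "send_rows", "payload": {
  "steps": [
    [[0,0,0],[-1.05,0,0.45],-1],
    [[0,0,0],[-2.09,0,0.97],-1],
    [[0,0,0],[-3.1,0,1.53],-1],
    [[0,0,0],[-4.07,0,2.15],-1],
    [[0,0,0],[-5,0,2.82],-1],
    [[0,0,0],[-5.93,0,3.53],-1],
    [[0,0,0],[-6.8,0,4.3],-1],
    [[0,0,0],[-7.64,0,5.08],-1],
    [[0,0,0],[-8.43,0,5.92],-1],
    [[0,0,0],[-9.18,0,6.79],-1],
    [[0,0,0],[-9.18,0,6.79],-1]
  ]
}}

```text
t: 28.0
ee_pos: [0.6469, -0.007, 0.4544]
ee_rot: [0.494, 0.509, -0.488, 0.509]
ft_force: [-0.9, 12.1, 9.7]
grip_width: 0.143
```

Run:
```python
from h import *
st()
crop(robot.get_image('scene'),100,100,340,280,3,'pics/s23.png')
```

```text
t 28.00 grasp [ 0.6478 -0.0059  0.2997] jawyaw -88.0 x [ 0.005  0.007 -1.   ] F [-0.9 12.1  9.7] w 0.143 q [-0.13  0.08  1.5   0.01  1.55  1.41]
```

View pics/s23.png

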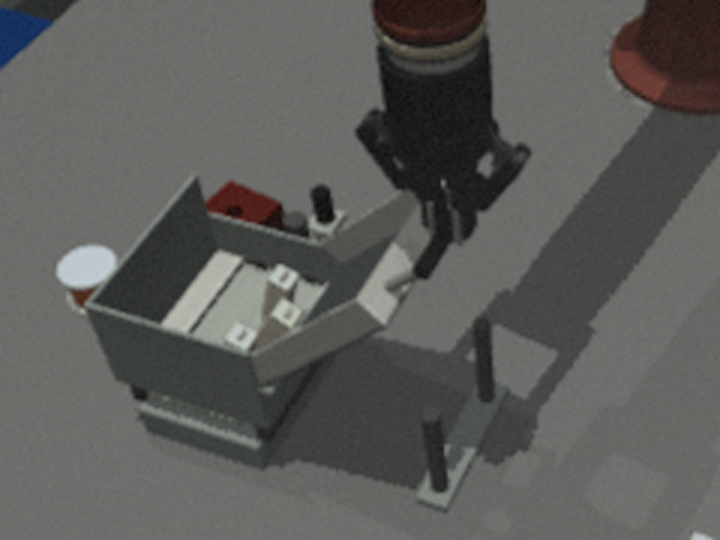

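>>> {"api": "send_rows", "payload": {
  "steps": [
    [[0,0,0],[-0.7,0,0.7],-1],
    [[0,0,0],[-1.37,0,1.6],-1],
    [[0,0,0],[-2,0,2.5],-1],
    [[0,0,0],[-2.5,0,3.5],-1],
    [[0,0,0],[-2.5,0,3.5],-1],
    [[0,0,0],[-2.5,0,3.5],-1],
    [[0,0,0],[-2.5,0,3.5],-1]
  ]
}}

```text
t: 28.75
ee_pos: [0.6481, -0.0418, 0.4794]
ee_rot: [0.494, 0.509, -0.488, 0.509]
ft_force: [-1.3, 9.0, 12.5]
grip_width: 0.14
```

Run:
```python
from h import *
st()
crop(robot.get_image('scene'),100,100,340,280,3,'pics/s24.png')
```

```text
t 28.75 grasp [ 0.649  -0.041   0.3247] jawyaw -87.9 x [ 0.006  0.005 -1.   ] F [-1.3  9.  12.5] w 0.140 q [-0.18  0.08  1.47  0.01  1.6   1.36]
```

View pics/s24.png

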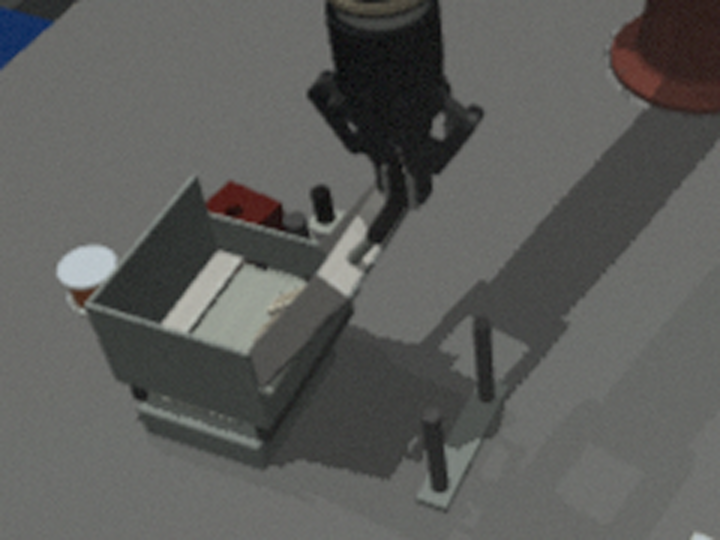

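Run:
```python
from h import *
crop(robot.get_image('top'),260,110,480,270,3,'pics/t24.png')
crop(robot.get_image('scene'),120,150,230,240,7,'pics/s25.png')
cv2.imwrite('pics/w24.png',robot.get_image('wrist')[:,:,::-1])
```

```text
(no output)
```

View pics/t24.png

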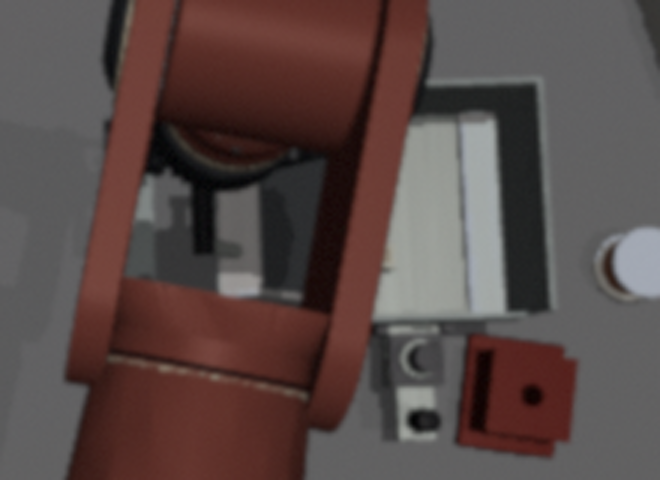

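View pics/s25.png

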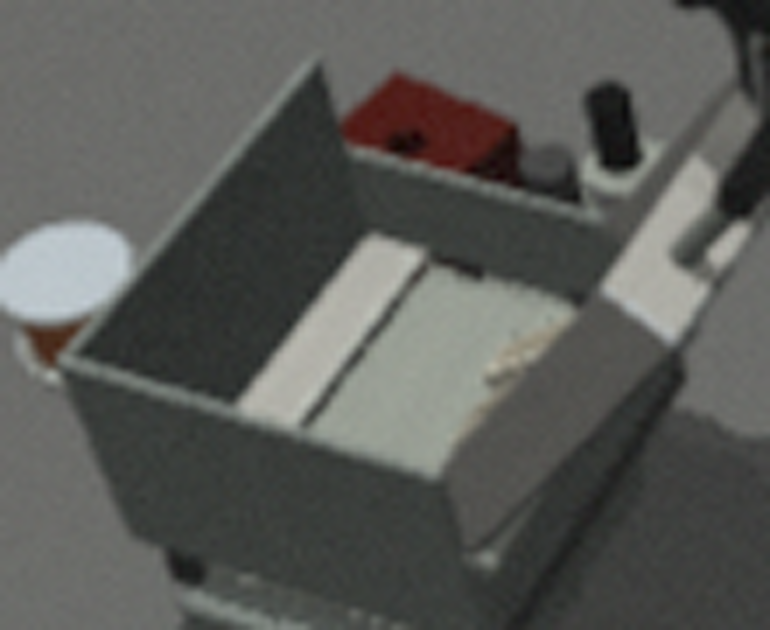

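View pics/w24.png

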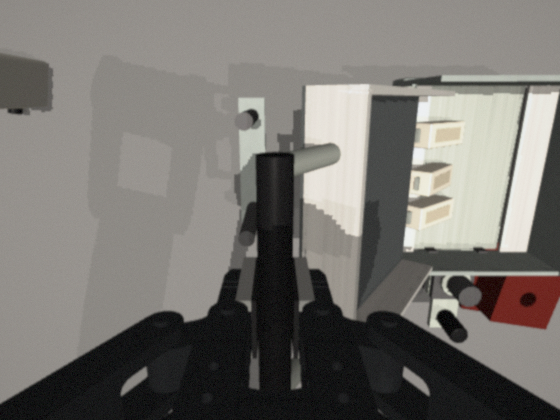

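>>> {"api": "send_rows", "payload": {
  "steps": [
    [[0,0,0],[0,0,0],-1],
    [[0,0,0],[0,0,0],-1],
    [[0,0,0],[0,0,0],-1],
    [[0,0,0],[0,0,0],-1],
    [[0,0,0],[0,0,0],-1]
  ]
}}

```text
t: 29.45
ee_pos: [0.6481, -0.0417, 0.4793]
ee_rot: [0.494, 0.509, -0.488, 0.509]
ft_force: [-0.8, 9.4, 11.4]
grip_width: 0.143
```

Run:
```python
from h import *
st()
im=robot.get_image('wrist'); crop(im,360,60,560,260,3.5,'pics/w25.png')
for u,v in [(462,133),(451,178),(452,208)]:
  for z in (.094,.11): 
    q=unproj('wrist',u,v,z)[:2]-[.6553,-.2382]; c,s=np.cos(.034),np.sin(.034); print(u,z,c*q[0]+s*q[1],-s*q[0]+c*q[1])
```

```text
t 29.45 grasp [ 0.649  -0.0409  0.3246] jawyaw -87.9 x [ 0.006  0.005 -1.   ] F [-0.8  9.4 11.4] w 0.143 q [-0.18  0.08  1.47  0.01  1.59  1.36]
462 0.094 0.04204965254085822 0.022983374645088192
462 0.11 0.04345427129322603 0.030816327882811242
451 0.094 -0.0008822573958534944 0.02744132940007517
451 0.11 0.002457829515670997 0.03507330789672665
452 0.094 -0.03118402118612214 0.022341614779920877
452 0.11 -0.02647786183410284 0.030203500012206647
```

View pics/w25.png

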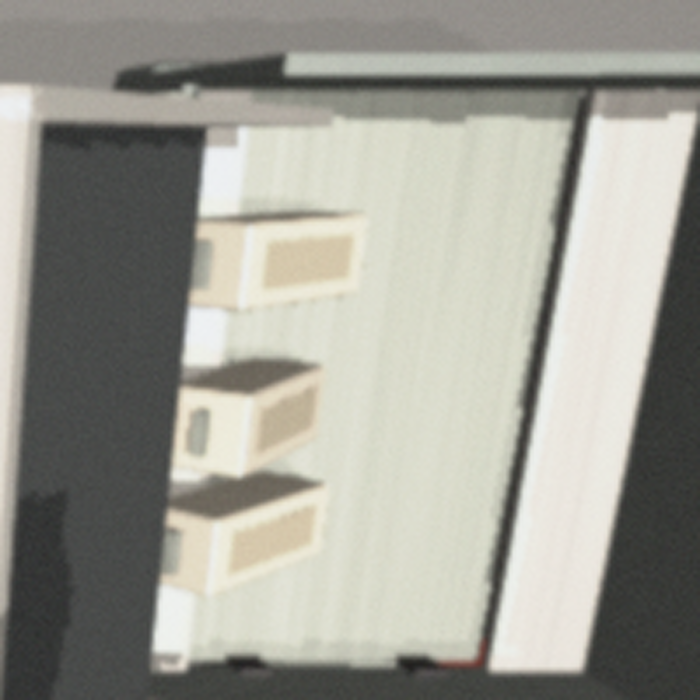

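>>> {"api": "send_rows", "payload": {
  "steps": [
    [[0,0,0],[0.5,0,-1],-1],
    [[0,0,0],[1.13,0,-1.9],-1],
    [[0,0,0],[1.8,0,-2.8],-1],
    [[0,0,0],[2.5,0,-3.5],-1],
    [[0,0,0],[3.25,0,-4.37],-1],
    [[0,0,0],[4.04,0,-5.21],-1],
    [[0,0,0],[4.88,0,-5.99],-1],
    [[0,0,0],[5.75,0,-6.76],-1],
    [[0,0,0],[6.68,0,-7.47],-1],
    [[0,0,0],[7.61,0,-8.14],-1],
    [[0,0,0],[8.58,0,-8.76],-1],
    [[0,0,0],[8.58,0,-8.76],-1]
  ]
}}

```text
t: 30.7
ee_pos: [0.6453, 0.0458, 0.3888]
ee_rot: [0.493, 0.509, -0.489, 0.509]
ft_force: [2.9, 7.2, 3.7]
grip_width: 0.142
```

Run:
```python
from h import *
st()
crop(robot.get_image('scene'),120,150,230,240,7,'pics/s26.png')
im=robot.get_image('wrist'); cv2.imwrite('pics/w26.png',im[:,:,::-1])
```

```text
t 30.70 grasp [0.6458 0.0464 0.2341] jawyaw -88.0 x [ 0.003  0.004 -1.   ] F [2.9 7.2 3.7] w 0.142 q [-0.04  0.11  1.58  0.    1.45  1.49]
```

View pics/s26.png

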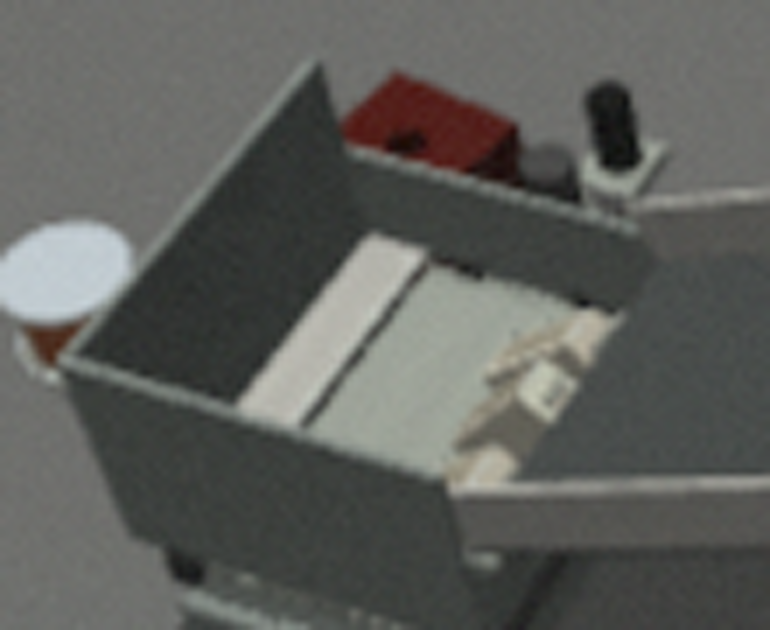

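View pics/w26.png

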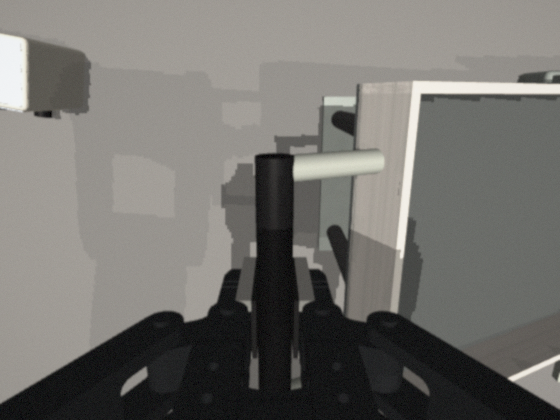

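Run:
```python
from h import *
f,cx,cy,V=cal('scene');o=-V[:3,:3].T@V[:3,3]
c,s=np.cos(.034),np.sin(.034); Rf=np.array([[c,s,0],[-s,c,0],[0,0,1]]); O=np.array([.6553,-.2382,0])
fo=Rf@(o-O)
for u,v,xs in [(548,390,(-.0,.01)),(470,450,(-0,.01)),(600,320,(-.04,-.03)),(490,360,(-.04,-.03)),(490,380,(-.04,-.03)),(500,460,(.03,.04))]:
    d=Rf@V[:3,:3].T@np.array([(120+u/7-cx)/f,(150+v/7-cy)/f,1])
    for x in xs: print(u,v,(fo+d*(x-fo[0])/d[0]).round(3))
crop(robot.get_image('top'),340,120,460,240,5,'pics/t26.png')
```

```text
548 390 [0.    0.068 0.117]
548 390 [0.01  0.076 0.131]
470 450 [0.    0.022 0.063]
470 450 [0.01  0.031 0.077]
600 320 [-0.04   0.069  0.117]
600 320 [-0.03   0.077  0.13 ]
490 360 [-0.04   0.011  0.071]
490 360 [-0.03   0.019  0.085]
490 380 [-0.04   0.008  0.058]
490 380 [-0.03   0.016  0.071]
500 460 [0.03  0.061 0.106]
500 460 [0.04  0.07  0.121]
```

View pics/t26.png

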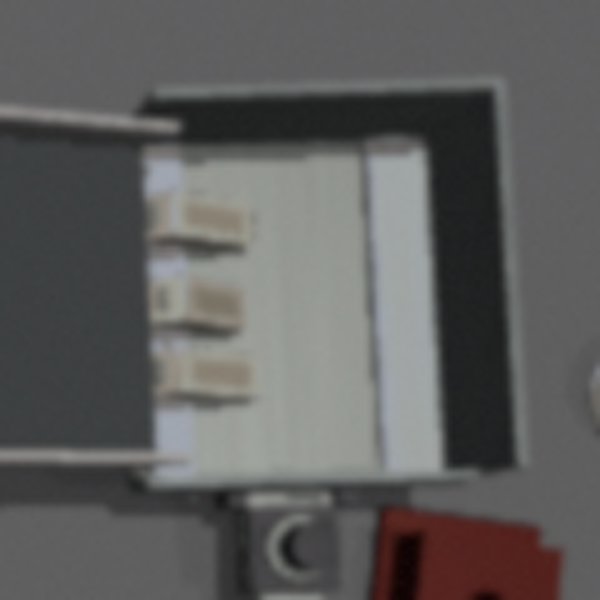

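>>> {"api": "send_rows", "payload": {
  "steps": [
    [[0,0,0],[1.1,0,-0.55],-1],
    [[0,0,0],[2.2,0,-1.03],-1],
    [[0,0,0],[3.3,0,-1.47],-1],
    [[0,0,0],[4.4,0,-1.86],-1],
    [[0,0,0],[5.5,0,-2.19],-1],
    [[0,0,0],[6.6,0,-2.47],-1],
    [[0,0,0],[7.6,0,-2.67],-1],
    [[0,0,0],[8.6,0,-2.82],-1],
    [[0,0,0],[9.4,0,-2.92],-1],
    [[0,0,0],[9.4,0,-2.92],-1],
    [[0,0,0],[9.4,0,-2.92],-1]
  ]
}}

```text
t: 31.95
ee_pos: [0.6444, 0.0746, 0.2949]
ee_rot: [0.493, 0.509, -0.49, 0.508]
ft_force: [4.0, 8.6, -0.8]
grip_width: 0.141
```

Run:
```python
from h import *
st()
```

```text
t 31.95 grasp [0.6448 0.0751 0.1402] jawyaw -88.0 x [ 0.003  0.004 -1.   ] F [ 4.   8.6 -0.8] w 0.141 q [-0.    0.19  1.65  0.    1.3   1.54]
```

>>> {"api": "send_rows", "payload": {
  "steps": [
    [[0,0,0],[0.25,0,0],-1],
    [[0,0,0],[0.25,0,0],-1],
    [[0,0,0],[0.25,0,0],0.2],
    [[0,0,0],[0.25,0,0],0.2],
    [[0,0,0],[0.25,0,0],0.2],
    [[0,0,0],[0.25,0,0],0.2],
    [[0,0,0],[-3,0,0],0.2],
    [[0,0,0],[-8,0,0],0.2],
    [[0,0,0],[-13,0,0],0.2],
    [[0,-0.2,0],[-15,-10,0],0.2],
    [[0,0,0],[-15,-15,0],0.2],
    [[0,0,0],[-15,-20,0],0.2]
  ]
}}

```text
t: 33.15
ee_pos: [0.4941, 0.0675, 0.4435]
ee_rot: [0.493, 0.508, -0.491, 0.508]
ft_force: [-0.5, -0.6, 0.4]
grip_width: 0.6
```

>>> {"api": "send_rows", "payload": {
  "steps": [
    [[0,0,0],[0,0,-5],0.2],
    [[0,0,0],[0,0,-10],0.2],
    [[0,0,0],[0,0,-15],0.2],
    [[0,0,0],[0,0,-20],0.2],
    [[0,0,0],[0,0,-20],0.2],
    [[0,0,0],[0,0,-20],0.2]
  ]
}}

```text
t: 33.75
ee_pos: [0.4884, 0.2686, 0.4421]
ee_rot: [0.491, 0.509, -0.491, 0.509]
ft_force: [-0.2, 0.0, -0.1]
grip_width: 0.599
```

Run:
```python
from h import *
st()
crop(robot.get_image('top'),260,110,480,270,3.5,'pics/t27.png')
crop(robot.get_image('scene'),100,120,310,270,3.5,'pics/s27.png')
```

```text
t 33.75 grasp [0.4883 0.2684 0.2874] jawyaw -87.9 x [-0.    -0.001 -1.   ] F [-0.2  0.  -0.1] w 0.599 q [ 0.37 -0.13  1.73 -0.    1.54  1.9 ]
```

View pics/t27.png

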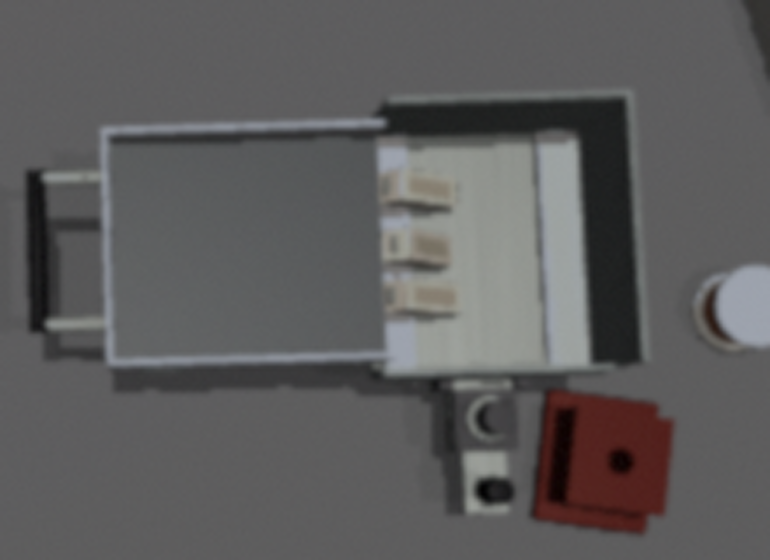

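View pics/s27.png

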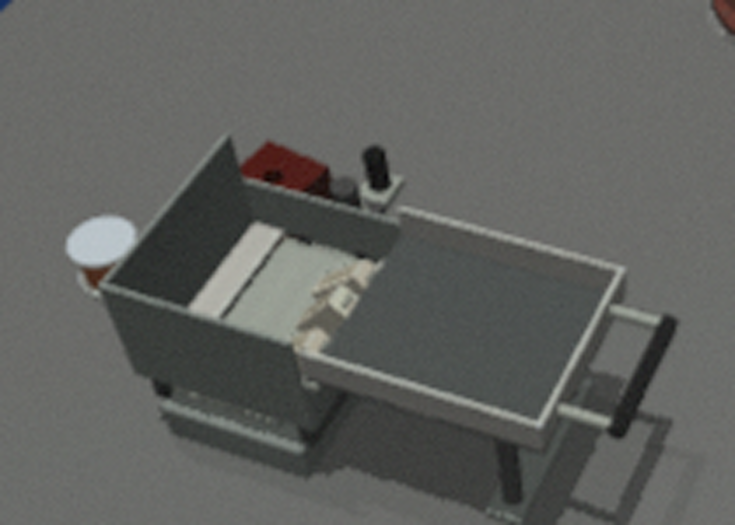

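Run:
```python
from h import *
C=cal('top');S=cal('scene')
c,s=np.cos(.034),np.sin(.034); Rf=np.array([[c,s,0],[-s,c,0],[0,0,1]]); O=np.array([.6553,-.2382,0.072])
for t,q in [((393,245),(345,302)),((450,262),(303,345-25)),((430,245),(327,300))]:
    p=tri([(C,260+t[0]/3.5,110+t[1]/3.5),(S,100+q[0]/3.5,120+q[1]/3.5)]); print(Rf@(p-O))
cv2.imwrite('pics/top28.png',robot.get_image('top')[:,:,::-1])
```

```text
[-0.00020974  0.069033    0.0431272 ]
[-0.00635454  0.01838798 -0.00564782]
[-0.00155754  0.04608859  0.03594234]
```

View pics/top28.png

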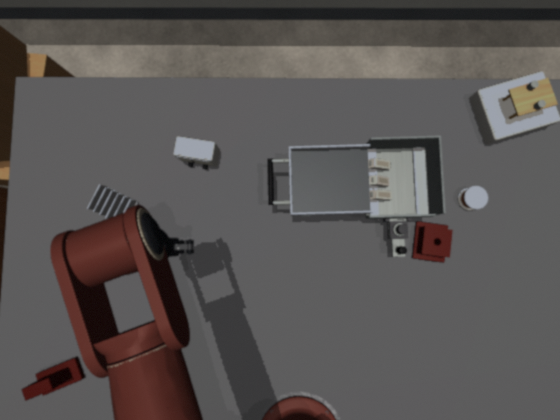

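Run:
```python
from plant import robot
print(robot.close_job())
```

```text
the job is handed in; nothing more can be done
None
```

I handed the job in at about 34 s; no verdict was reported. By my last pictures, every step looks done.

- **Gate:** I pushed it about 36 mm until it met its stop, which I felt as an 18 N push back. After that its eye lined up with the ear holes.
- **Pin:** I lowered it through both ears and the eye with no contact force above about 2 N, then released it. In the wrist view afterwards, its top stood within a few pixels of where it should be when home.
- **Resistors:** I found three on the bench and no fourth in any view. All three went into the tray one by one. I then tipped the tray to about 1 rad, and they slid into the hopper.
- **Final checks:** The tray is back flat and empty, and the arm is clear of everything. The bobbin, meter and heat sink are where they started, except that the arm partly covers the heat sink in the last picture.

**Resistor resting position:** They do not lie flat on the hopper floor. They lean on its sloped edge on the tray side, with the upper ends near the tray lip. For the one I measured, the middle is roughly 25 mm above the hopper floor and 43 mm from its centre, inside the limits of 60 and 77 mm. I judged the other two by eye. One rough point on the low end came out 6 mm below the floor, so these figures are good to only several millimetres.

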